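# Fit the round plate into the microscope stage and latch it

## Task

Swing the stage's latch clear of the round recess, then fit the round metal plate with the black bar handle into the recess: tilt it, slide its lower edge under the fixed steel lip, and let it down until it lies flat and fully home, handle up. Then swing the latch back over the plate's edge as far as it will go to lock it in. Leave the other things on the bench where they are.

Things in the scene. Friction and masses are not known exactly. Their poses are not given: they have to be found in the camera images.
- stage: Fixed grey stage block, 170 x 170 x 30 mm high, on the bench. Origin: centre of its underside; z up; its own -x side carries the lip, its +x side the latch. In its top is a round flat-bottomed recess, 103 mm across, 8 mm deep, centred on the block (recess floor 22 mm, block top 30 mm above the bench).
- seat (a point): Centre of the recess floor, 22 mm above the bench; axes as stage.
- lip (a point): Middle of the inner lower edge of the fixed steel lip, at own (-43.5, 0, 34) mm of stage. The lip is 44 mm wide along own y and covers the outermost 8 mm of the recess; underside 12 mm, top 17 mm above the recess floor. Too low for the plate to go in level; tilted 10 to 15 degrees, edge at the lip low, it slides under, then swings down flat.
- disc: Loose round aluminium plate, 100 mm across, 8 mm thick, 0.17 to 0.35 kg, starting flat on the bench, with a black bar handle across its middle on top: 14 mm thick (own x), 44 mm long (own y), 30 mm tall (top 38 mm above the underside). Origin: centre of its underside; z up through the handle. Any yaw is good in the recess.
- latch (a joint): Swing latch on the stage, rad: 0 = shut, at its stop, arm pointing in over the recess; grows anticlockwise seen from above as it swings out, to 1.9 at the far stop. From about 1.3 it is well clear. Stays where left; about 1 N at the post moves it. Arm: 58 mm from pivot to post, 14 mm wide, 5 mm thick, underside 32 mm above the bench (2 mm over the seated plate).
- latch_hinge (a point): Point on the latch's vertical pivot axis, on the block's top (30 mm above the bench), at own (64, 38) mm of stage.
- latch_post (a point): Centre of the top of the upright round post at the latch arm's free end, 67 mm above the bench; the post is 12 mm thick and rises 30 mm above the arm. Push it sideways. With the latch shut it stands at own (34, -12) mm of stage.
- blank: Bystander: plain steel disc without handle, 80 mm across, 12 mm high; origin at the centre of its underside.
- jar: Bystander: jar with black lid, 52 mm across, 85 mm high; origin at the centre of its underside.
- loupe: Bystander: black eye loupe, 36 mm across, 38 mm high; origin at the centre of its underside.
- gauge: Bystander: steel gauge block 80 x 24 x 20 mm; origin at the centre of its underside.
- driver: Bystander: grey screwdriver lying down, 180 mm long.
- notebook: Bystander: grey notebook 100 x 150 x 12 mm; origin at the centre of its underside.
There are look-alikes about, which are no part of the job. Of the things that look like the disc, take the one that is farthest to the robot's right at the start.

How it is judged:
On the way, in this order (a step that is already met when the one before it is completed fails the run):
1. the latch is swung clear of the recess (value of joint latch above 1 rad), for 0.1 s.
2. the plate, tilted, has its lower edge under the lip (angle between disc's own z axis and vertical between 0.05 and 0.42 rad and x of disc in the frame of seat between -0.012 and 0.003 m and y of disc in the frame of seat between -0.008 and 0.008 m and z of disc in the frame of seat below 0.019 m), for 0.04 s.
3. the plate lies flat and fully home in the recess, with the latch still open (angle between disc's own z axis and vertical below 0.03 rad and z of disc in the frame of seat below 0.002 m and horizontal distance between disc and seat below 0.004 m and value of joint latch above 0.6 rad), for 0.2 s.
At the end, for the whole second after the job is handed in: The plate lies in the recess, handle up, level within 0.03 rad, its underside within 2 mm of the recess floor and its centre within 4 mm of the recess centre, at rest; the latch is shut over it, within 0.15 rad of its stop (angle between disc's own z axis and vertical below 0.03 rad and z of disc in the frame of seat below 0.002 m and horizontal distance between disc and seat below 0.004 m and value of joint latch below 0.15 rad and linear speed of disc below 0.01 m/s and angular speed of disc below 0.05 rad/s); the robot touches nothing.
It fails at once if a bystander (plain disc, jar, loupe, gauge block, screwdriver or notebook) is moved by more than 30 mm (distance of any of blank, jar, loupe, gauge, driver, notebook from where it was at the start of the episode above 0.03 m).
It also fails if it takes over 67 s, if anything falls off the work surface, if the arm or the gripper's body presses on something with over 40 N, if the wrist force passes 120 N, or if a joint passes its speed limit or range.

## Robot

A 6-joint arm with a two-finger parallel gripper is mounted at the origin on the work surface. World frame = base frame: x ahead of the robot, y to its left, z up, the work surface at z = 0. Lengths are in m, angles in rad, forces in N, time in s.
With the tool pointing down it reaches from about 0.35 to 0.975 m from the base axis. Payload 4.9 kg.
Tool frame: the origin (TCP) lies at the very end of the fingers, on their centre line; the grasp point (between the pads) lies 19 mm behind it (manip.grip_depth is the distance from the TCP to the grasp point, in m); z points along the fingers, x is the direction in which the jaws open and shut, and the axes are right-handed (so a half turn about z gives the same grasp; the last joint's range is limited). The gripper opens to 85 mm and grips with 20 to 120 N. Pads are 22 mm wide; open, the fingers measure 114 mm over their backs; the gripper's body (76 mm by 85 mm) begins 54 mm behind the grasp point. The pads swing forward as they close: fully open they stand 13 mm farther back than shut.
Start: joints at [-1.313, 0.053, 1.613, -0, 1.476, -0.119], TCP at [0.23, -0.581, 0.231] pointing down, gripper open.
Joint ranges: [-3.01, 3.01], [-1.01, 2.22], [0.06, 2.58], [-1.02, 4.17], [0.09, 2.62], [-3.14, 3.14]. Speed limits (rad/s): [2.57, 2.57, 3.14, 3.14, 3.14, 3.14].

## Interface

Orientations are given as a unit quaternion [w, x, y, z].
In Python, from plant import manip gives the robot as it stands. The module is installed in compiled form; this text tells all that it offers.
- The arm moves only by the shell command python3 -m crank 'ROWS' [OPENING]. ROWS is JSON, a list of rows, each a list of 4 numbers: the shift along the tool's x, y, z in cm, then the turn about the tool's z in units of 6 degrees (1.0 is 6 degrees). A call has 1 to 10 rows; each row shifts and turns the commanded pose from where the row before left it, along the tool's axes as they then stand; what a row does not reach is not made up. A row lasts 1/12 s, in which the tool goes at most 41.7 mm and 7.16 degrees, less where a joint would pass 70% of its speed; a pose out of reach is approached as far as the arm can. A call with a gripper value outside its range is refused whole. OPENING is the opening, from 0 (shut) to 1 (fully open), set as the call begins (- or left out, the last holds). The fingers move at their own pace and stop on an object; the grip force is fixed at half the most. Time passes only in rows, so rows that do not move let the fingers close. It gives the time, the measured TCP pose, the force and the opening at its end, in the units of the state.
- manip.state(): the state, without advancing time (a new reading comes with each control period).
- manip.grab_frame(name): name is "side" or "top" or "wrist"; returns a dict with "img" (400x640x3 uint8, red, green, blue), "intrinsics" (3x3 intrinsics, pixels), "position" and "orientation" of the camera in the world. Camera axes: x right, y up, looking along -z (the intrinsics and any distortion apply to the point x, -y, -z); pixel columns grow to the right and rows downward; lengths in m; the calibration is good to about 2 mm. A picture is of the moment at which its call begins. There is no depth.
- manip.job_done(): hands the job in, once; it reports no verdict.
The state is a dict: "time": time; "joint_pos": joint angles; "joint_vel": joint speeds; "joint_efforts": joint torques, N m; "tool_pos": TCP position; "tool_rot": TCP orientation; "contact_force": force on the tool from outside, world axes, zero at the start; "ft_torque": the same for the moment, N m; "gripper_width": opening from 0.0 (shut) to 1.0 (fully open).
Only numpy, scipy, OpenCV 4.12 (cv2) and the standard library are available. Lean on these libraries where they do the work, as an engineer would, in place of code of your own. Each camera call takes 0.05 s, during which the arm holds its last target.

## Working session

There is one attempt and no reset: what is moved stays moved. The work goes in short steps, Python scripts to look and compute and a shell command to move; the robot and the scene stay as the last step left them, time stands still between calls to the robot, and variables do not carry over. Pictures are saved under pics/ and viewed, and the job is handed in when it is done.

```bash
mkdir -p pics; python3 - <<'E'
from plant import manip
import cv2
print(manip.state())
for n in ["top","side","wrist"]:
    f=manip.grab_frame(n)
    cv2.imwrite(f"pics/{n}0.png",f["img"][:,:,::-1])
    print(n,f["intrinsics"],f["position"],f["orientation"],[k for k in f])
E
```

```text
{'time': 0.0, 'joint_pos': array([-1.31297911e+00,  5.33388461e-02,  1.61428352e+00, -2.16431384e-05,
        1.47600632e+00, -1.19014158e-01]), 'joint_vel': array([ 0.00078593,  0.00176407, -0.00123254,  0.00082925,  0.00144019,
       -0.00053805]), 'joint_efforts': array([-7.26049129e-04, -3.93673611e+01, -3.70179999e+01, -1.61053972e-04,
        7.16890165e-03,  1.00311328e-05]), 'tool_pos': array([ 0.2298121 , -0.58054776,  0.23008045]), 'tool_rot': array([-6.60068404e-04,  8.27035829e-01, -5.62148291e-01, -7.75102249e-04]), 'contact_force': array([-0.38423014, -0.74058745, -0.92369303]), 'ft_torque': array([-0.02528967,  0.0299232 , -0.01905022]), 'gripper_width': 1.001838700386553}
top [[452.66736221   0.         321.19278698]
 [  0.         452.66736221 196.79331259]
 [  0.           0.           1.        ]] [ 0.45625723 -0.02987458  1.39625724] [ 0.70859654  0.02274951 -0.00615117 -0.70522023] ['img', 'intrinsics', 'position', 'orientation']
side [[430.34338893   0.         324.60905162]
 [  0.         430.34338893 195.54356868]
 [  0.           0.           1.        ]] [0.12853793 0.76278623 0.87396938] [-0.21273815 -0.09320308  0.39126437  0.89048743] ['img', 'intrinsics', 'position', 'orientation']
wrist [[351.279637     0.         322.79997916]
 [  0.         351.279637   204.59443436]
 [  0.           0.           1.        ]] [ 0.29754175 -0.55392915  0.37241993] [ 0.81818325 -0.12138461  0.08333176 -0.55578572] ['img', 'intrinsics', 'position', 'orientation']
```

View pics/top0.png

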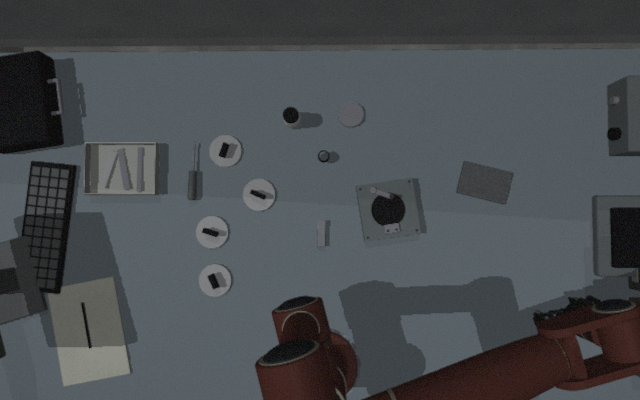

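View pics/side0.png

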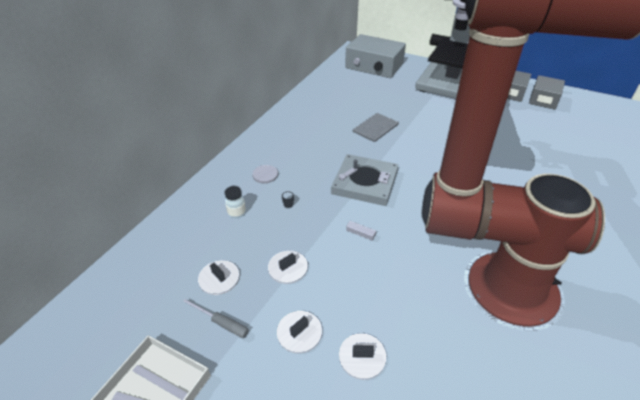

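View pics/wrist0.png

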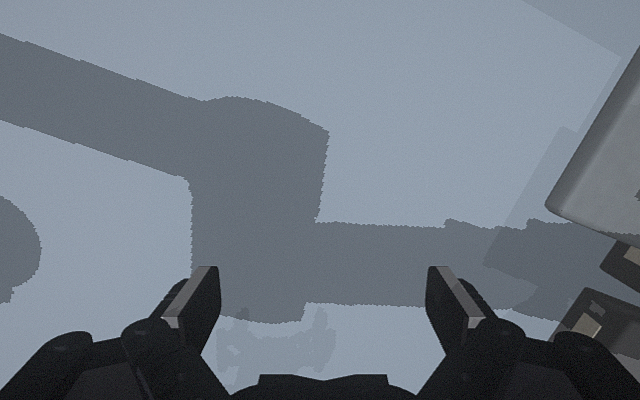

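The top view (right = robot's right, up = ahead) has four plates with black bar handles, at (226,151), (259,195), (212,232) and (215,280). The handle-less blank is at (350,114). The rightmost plate is the one at (259,195), which is my choice. The stage is at about (391,210), with the lip on its near side at (392,229) and the latch on its far side. Next: crops to check this.

```bash
cat > h.py <<'E'
from plant import manip
import cv2, numpy as np
from scipy.spatial.transform import Rotation as R
def rot(q): return R.from_quat([q[1],q[2],q[3],q[0]]).as_matrix()
def ray(f,uv):
    K=f["intrinsics"];u,v=uv
    d=np.array([(u-K[0,2])/K[0,0],-(v-K[1,2])/K[1,1],-1.])
    return np.array(f["position"]),rot(f["orientation"])@d
def onz(f,uv,z):
    p,d=ray(f,uv); return p+d*(z-p[2])/d[2]
def proj(f,X):
    K=f["intrinsics"];c=rot(f["orientation"]).T@(np.array(X)-f["position"])
    return np.array([K[0,2]+K[0,0]*c[0]/-c[2],K[1,2]-K[1,1]*c[1]/-c[2]])
def crop(f,c,w,h,s,name):
    x,y=int(c[0]-w/2),int(c[1]-h/2);x=max(x,0);y=max(y,0)
    i=f["img"][y:y+h,x:x+w,::-1]
    cv2.imwrite(name,cv2.resize(i,None,fx=s,fy=s,interpolation=cv2.INTER_CUBIC))
    print(name,"origin",x,y,"scale",s)
E
python3 - <<'E'
from h import *
f=manip.grab_frame("top"); crop(f,(391,210),100,75,8,"pics/stage1.png"); crop(f,(240,210),100,100,6,"pics/disc1.png")
for p in [(226,151),(259,195),(212,232),(215,280)]: print(p,onz(f,p,0.008).round(3))
print(onz(f,(391,210),.03))
g=manip.grab_frame("side"); crop(g,(365,180),100,75,8,"pics/stage1s.png")
E
```

```text
pics/stage1.png origin 341 172 scale 8
pics/disc1.png origin 190 160 scale 6
(226, 151) [0.654 0.299 0.008]
(259, 195) [0.518 0.195 0.008]
(212, 232) [0.403 0.338 0.008]
(215, 280) [0.256 0.327 0.008]
[ 0.4732234  -0.20782859  0.03      ]
pics/stage1s.png origin 315 142 scale 8
```

View pics/stage1.png

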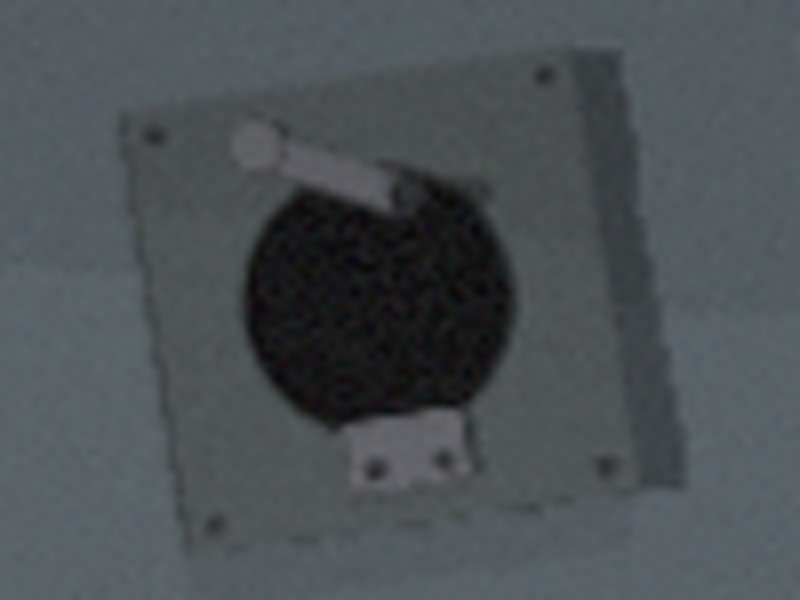

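View pics/disc1.png

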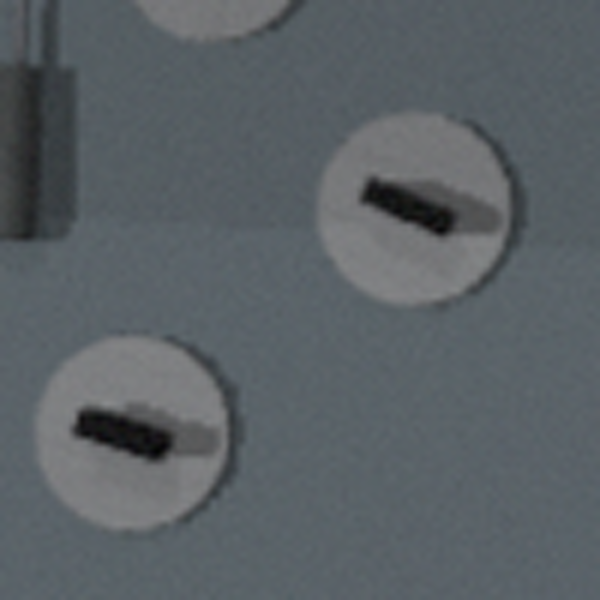

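View pics/stage1s.png

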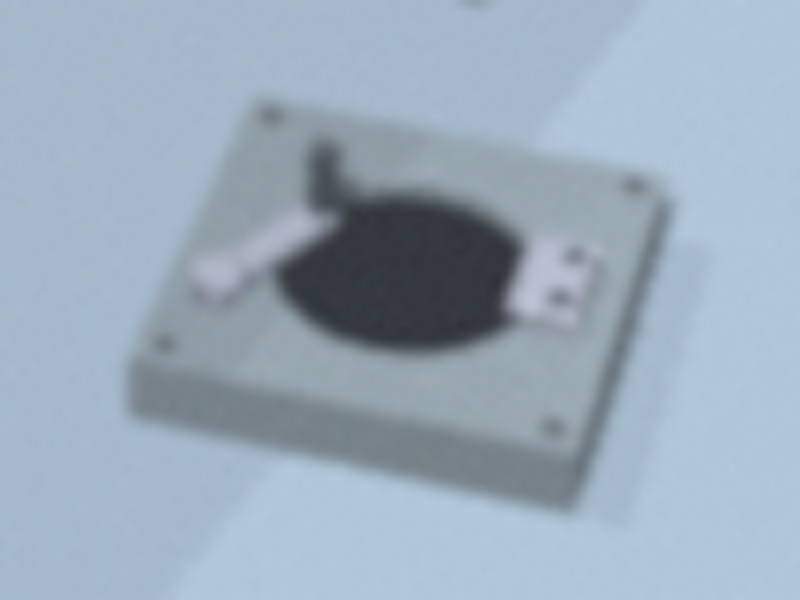

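The crop confirms the pick: the plate at (259,195) has the black bar handle and is the rightmost. The stage recess is at about (388,209), the lip is on the near side, and the latch hinge is at about (373,190) with the arm over the recess edge. Next: measure the stage, the plate and the relative moves.

```bash
cat >> h.py <<'E'
def pose():
    s=manip.state(); return np.array(s["tool_pos"]),rot(s["tool_rot"])
def plan(target,jawyaw=None):
    """print shift in tool axes (cm) and turn units to get jaw axis (mod pi) at world yaw"""
    p,M=pose(); d=M.T@(np.array(target)-p)*100
    yaw=np.arctan2(M[1,0],M[0,0]); print("tcp",p.round(4),"jaw yaw deg",np.degrees(yaw).round(1),"shift cm",d.round(2),"max rows",np.ceil(np.linalg.norm(d)/4.17))
    if jawyaw is not None:
        for a in (0,np.pi,-np.pi):
            t=-(jawyaw+a-yaw); t=(t+np.pi)%(2*np.pi)-np.pi
            print("  turn units",round(np.degrees(t)/6,2), "j6 now",manip.state()["joint_pos"][5].round(2))
E
python3 - <<'E'
from h import *
f=manip.grab_frame("top")
img=f["img"]; g=cv2.cvtColor(img,cv2.COLOR_RGB2GRAY)
# disc
def blob(mask,c):
    n,l,st,ce=cv2.connectedComponentsWithStats(mask.astype(np.uint8)); 
    i=l[c[1],c[0]]; return i,st[i],ce[i],l==i
print(g[195,245:275],g[205,250:270])
print(g[209,355:425])
k=manip.grab_frame("wrist"); print("wrist axis hits",onz(k,(320,200),.03), "cam-tcp",k["position"]-pose()[0])
E
```

```text
[117 120 120 120 119 119 114 110  99  70  36  21  19  18  18  18  18  22
  25  23  52  73  82  83  82  82  82  83 102 105] [128 128 131 125 123 124 127 127 127 129 127 123 116 118 121 123 125 130
 127 124]
[96 94 98 88 71 77 83 82 81 81 85 81 82 85 82 76 50 23 21 29 22 20 13 19
 18 21 25 21 16 28 24 27 27 25 22 28 30 26 30 22 18 23 20 28 26 21 22 20
 24 35 61 81 84 85 80 83 79 83 81 84 81 79 66 63 61 62 59 62 77 90]
wrist axis hits [ 0.20387824 -0.58806291  0.03      ] cam-tcp [0.06767126 0.02689289 0.14208471]
```

```bash
python3 - <<'E'
from h import *
plan((0.41,-0.235,0.25),0)
E
```

```text
tcp [ 0.2299 -0.581   0.231 ] jaw yaw deg -68.4 shift cm [-25.55 -29.48  -1.88] max rows 10.0
  turn units -11.4 j6 now -0.12
  turn units 18.6 j6 now -0.12
  turn units 18.6 j6 now -0.12
```

```bash
python3 -m crank '[[-2.5,-2.9,-0.2,0],[-2.5,-2.9,-0.2,0],[-2.5,-2.9,-0.2,0],[-2.5,-2.9,-0.2,0],[-2.5,-2.9,-0.2,0],[-2.5,-2.9,-0.2,0],[-2.5,-2.9,-0.2,0],[-2.5,-2.9,-0.2,0],[-2.5,-2.9,-0.2,0],[-2.5,-2.9,-0.2,0]]' 0
python3 -m crank '[[0,0,0,0],[0,0,0,0]]'
python3 - <<'E'
from h import *
k=manip.grab_frame("wrist"); cv2.imwrite("pics/w1.png",k["img"][:,:,::-1]); import pickle; pickle.dump(k,open("w1.pkl","wb"))
f=manip.grab_frame("top");cv2.imwrite("pics/t1.png",f["img"][:,:,::-1])
plan((0,0,0))
E
```

```text
time: 1.18
tool_pos: [0.4081, -0.2402, 0.2517]
tool_rot: [0.0, 0.827, -0.562, 0.0]
contact_force: [0.9, -1.0, 0.3]
gripper_width: 0.004
time: 1.35
tool_pos: [0.4083, -0.2406, 0.2517]
tool_rot: [0.0, 0.828, -0.561, 0.0]
contact_force: [-0.3, 0.8, -0.4]
gripper_width: -0.001
tcp [ 0.4074 -0.2424  0.2513] jaw yaw deg -68.4 shift cm [-37.54  28.95  25.13] max rows 13.0
```

View pics/w1.png

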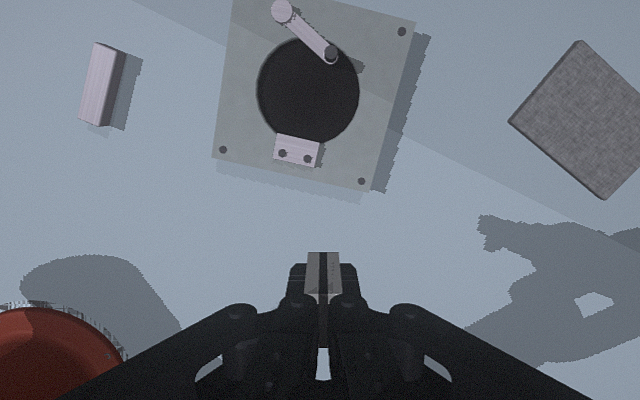

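The wrist view shows the recess (dark) centred at about (308,90), the lip at (298,150), the latch hinge at (282,11) and the post at (331,55). I'll measure these by circle fit and rays.

```bash
python3 - <<'E'
from h import *
import pickle
from scipy.optimize import least_squares
k=pickle.load(open("w1.pkl","rb")); crop(k,(315,90),200,180,4,"pics/w1c.png")
g=cv2.cvtColor(k["img"],cv2.COLOR_RGB2GRAY)
m=(g<65).astype(np.uint8); m[170:]=0; 
n,l,st,ce=cv2.connectedComponentsWithStats(m); i=l[95,305]; mm=(l==i).astype(np.uint8); print(st[i],ce[i])
cs,_=cv2.findContours(mm,cv2.RETR_EXTERNAL,cv2.CHAIN_APPROX_NONE); c=max(cs,key=cv2.contourArea)[:,0]
P=np.array([onz(k,p,.03)[:2] for p in c.astype(float)])
r=least_squares(lambda q:np.hypot(P[:,0]-q[0],P[:,1]-q[1])-q[2],[.47,-.2,.05],loss="soft_l1",f_scale=.0007)
print("wrist recess",r.x)
f=manip.grab_frame("top"); g=cv2.cvtColor(f["img"],cv2.COLOR_RGB2GRAY)
for n,p,z in [("s_far_right",(402,31),.03),("s_near_left",(223,149),.03),("s_near_right",(361,181),.03),("hinge",(281,11),.037),("post",(331,52),.067),("lipscrewL",(282,153),.039),("lipscrewR",(308,158),.039)]:
    print(n,onz(k,p,z).round(4))
E
```

```text
pics/w1c.png origin 215 0 scale 4
[ 257   39  103  104 7893] [307.24578741  92.25022172]
wrist recess [ 0.47406024 -0.19838551  0.0492853 ]
s_far_right [ 0.5594 -0.2607  0.03  ]
s_near_left [ 0.3905 -0.137   0.03  ]
s_near_right [ 0.4125 -0.2829  0.03  ]
hinge [ 0.5318 -0.1505  0.037 ]
post [ 0.5134 -0.2063  0.067 ]
lipscrewL [ 0.4109 -0.1954  0.039 ]
lipscrewR [ 0.416  -0.2217  0.039 ]
```

View pics/w1c.png

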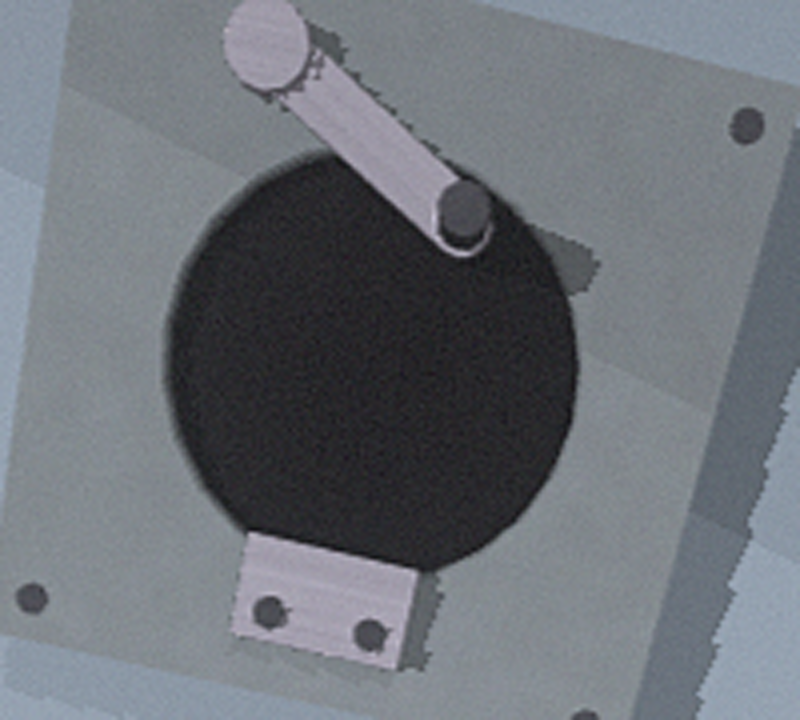

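Stage fixed: centre (0.4745,-0.1987), yaw 8.6°. The recess fit, screw midpoint and predicted hinge agree within 1 mm. The latch is nearly shut. Next I work out the latch push path.

```bash
cat >> h.py <<'E'
C=np.array([.4745,-.1987,0]); YAW=np.radians(8.6)
EX=np.array([np.cos(YAW),np.sin(YAW),0]);EY=np.array([-np.sin(YAW),np.cos(YAW),0])
def own(x,y,z): return C+EX*x+EY*y+np.array([0,0,z])
def toown(p): d=np.array(p)-C; return np.array([d@EX,d@EY,d[2]])
def latchpt(th,off):
    a=np.radians(-121)+th; return np.array([.064+.058*np.cos(a)+off*np.sin(a)*-1*-1, .038+.058*np.sin(a)-off*np.cos(a)])
E
python3 - <<'E'
from h import *
p,M=pose()
pts=[own(.014,.001,.12),own(.014,.001,.045)]+[own(*latchpt(t,.015),.045) for t in np.arange(0.06,1.5,.2)]
print(toown(pts[2]),toown(pts[-1]))
for q in pts:
    print((M.T@(q-p)*100).round(2)); p=q
E
```

```text
[ 0.02386507 -0.00647682  0.045     ] [ 0.10100805 -0.00911055  0.045     ]
[-1.42 -9.27 13.12]
[-0.  -0.   7.5]
[ 0.95 -0.79 -0.  ]
[ 0.91 -0.78 -0.  ]
[ 0.73 -0.95 -0.  ]
[ 0.53 -1.07 -0.  ]
[ 0.31 -1.16 -0.  ]
[ 0.07 -1.19 -0.  ]
[-0.17 -1.18 -0.  ]
[-0.4  -1.13 -0.  ]
```

```bash
python3 -m crank '[[-0.35,-2.3,3.3,0],[-0.35,-2.3,3.3,0],[-0.35,-2.3,3.3,0],[-0.35,-2.35,3.2,0],[0,0,2.5,0],[0,0,2.5,0],[0,0,2.5,0],[0,0,0,0],[0,0,0,0]]' 
python3 - <<'E'
from h import *
print(toown(pose()[0]))
k=manip.grab_frame("wrist"); cv2.imwrite("pics/w2.png",k["img"][:,:,::-1])
E
```

```text
time: 2.25
tool_pos: [0.4868, -0.1955, 0.0438]
tool_rot: [0.0, 0.826, -0.563, -0.002]
contact_force: [0.2, -0.1, 0.5]
gripper_width: -0.0
[0.01267608 0.00129124 0.043767  ]
```

View pics/w2.png

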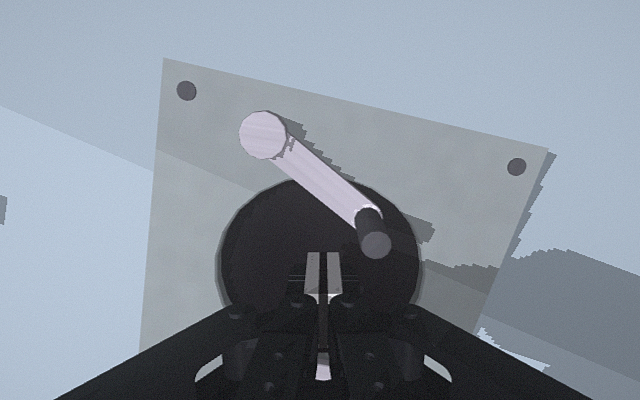

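The closed fingers (323,265) are inside of the post (375,243), which is the right side for pushing it outward.

```bash
python3 -m crank '[[0.95,-0.79,0,0],[0.91,-0.78,0,0],[0.73,-0.95,0,0],[0.53,-1.07,0,0],[0.31,-1.16,0,0],[0.07,-1.19,0,0],[-0.17,-1.18,0,0],[-0.4,-1.13,0,0],[0,0,0,0],[0,0,0,0]]' 
python3 - <<'E'
from h import *
print(toown(pose()[0]))
k=manip.grab_frame("wrist"); cv2.imwrite("pics/w3.png",k["img"][:,:,::-1])
f=manip.grab_frame("top");crop(f,(391,210),100,75,8,"pics/t3.png")
E
```

```text
time: 3.13
tool_pos: [0.577, -0.1913, 0.0459]
tool_rot: [-0.0, 0.827, -0.562, 0.001]
contact_force: [0.5, 0.4, 0.5]
gripper_width: 0.001
[ 0.10243881 -0.0080024   0.04594166]
pics/t3.png origin 341 172 scale 8
```

View pics/w3.png

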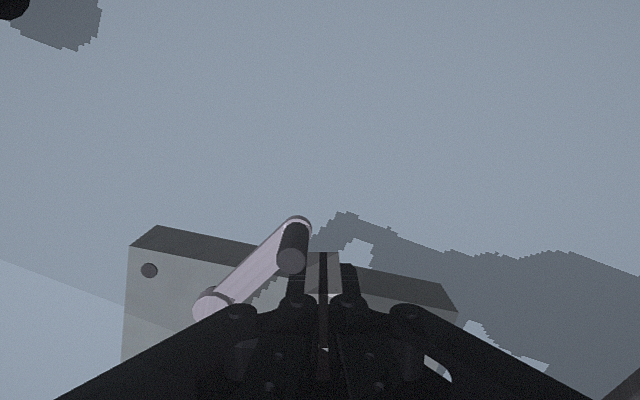

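Latch is swung out (post at (290,262), arm pointing away). Next: rise and go look at the plate.

```bash
python3 - <<'E'
from h import *
k=manip.grab_frame("wrist"); q=toown(onz(k,(290,260),.067)); a=np.arctan2(q[1]-.038,q[0]-.064); print("post own",q,"latch",a-np.radians(-121))
plan((.577,-.191,.22)); p,M=pose(); print((M.T@(np.array([.44,.16,.24])-np.array([.577,-.191,.22]))*100))
E
```

```text
post own [0.11253578 0.00714182 0.067     ] latch 1.5455331096785918
tcp [ 0.5759 -0.1917  0.0454] jaw yaw deg -68.4 shift cm [ -0.02  -0.13 -17.46] max rows 5.0
[-37.67819845  -0.17910676  -2.00531344]
```

```bash
python3 -m crank '[[0,0,-3.5,0],[0,0,-3.5,0],[0,0,-3.5,0],[0,0,-3.5,0],[0,0,-3.5,0],[-3.7,0,-0.2,0],[-3.7,0,-0.2,0],[-3.7,0,-0.2,0],[-3.7,0,-0.2,0],[-3.7,0,-0.2,0]]' 0.6
python3 -m crank '[[-3.7,0,-0.2,0],[-3.7,0,-0.2,0],[-3.7,0,-0.2,0],[-3.7,0,-0.2,0],[-3.7,0,-0.2,0],[0,0,0,0],[0,0,0,0],[0,0,0,0]]' 
python3 - <<'E'
from h import *
import pickle
print(toown(pose()[0]))
k=manip.grab_frame("wrist"); cv2.imwrite("pics/w4.png",k["img"][:,:,::-1]);pickle.dump(k,open("w4.pkl","wb"))
f=manip.grab_frame("top");crop(f,(391,210),100,75,8,"pics/t4.png")
plan((0,0,0))
E
```

```text
time: 4.12
tool_pos: [0.5068, -0.0187, 0.2304]
tool_rot: [-0.0, 0.827, -0.563, 0.0]
contact_force: [1.1, 0.6, -0.2]
gripper_width: 0.6
time: 4.78
tool_pos: [0.4398, 0.1518, 0.2402]
tool_rot: [0.0, 0.827, -0.562, 0.0]
contact_force: [-0.1, -0.2, 0.8]
gripper_width: 0.596
[0.01815283 0.35176361 0.24021875]
pics/t4.png origin 341 172 scale 8
tcp [0.4402 0.1511 0.2401] jaw yaw deg -68.5 shift cm [-2.06 46.49 24.02] max rows 13.0
```

View pics/w4.png

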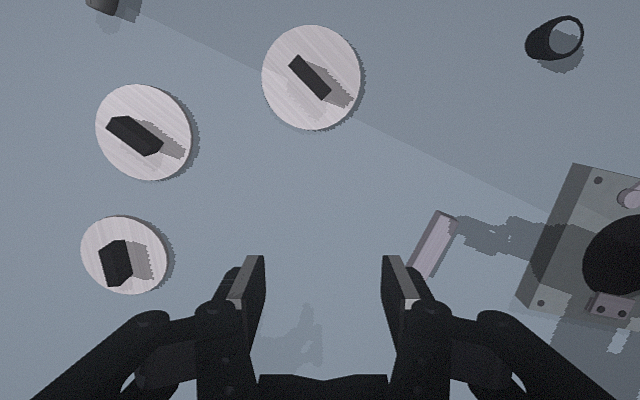

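View pics/t4.png

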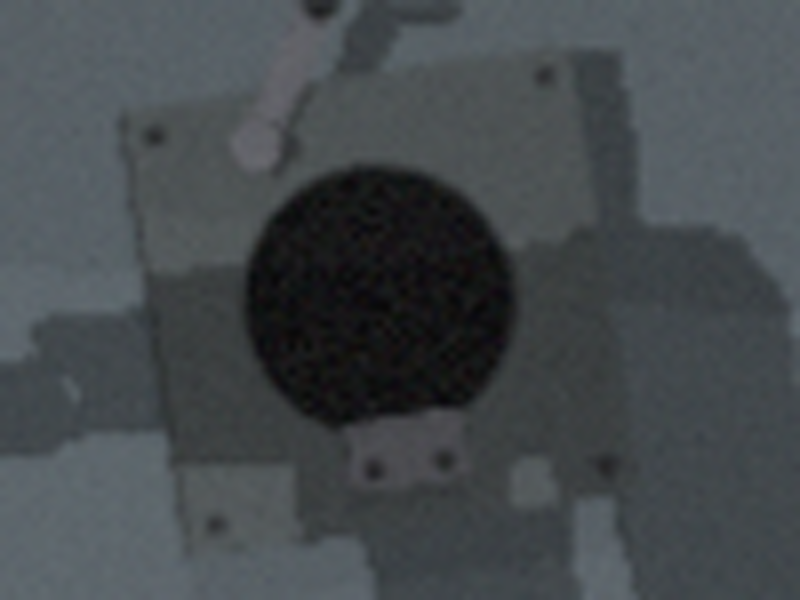

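Wrist view: the chosen plate is at (311,77), the handle's long axis running upper-left to lower-right. The other plates are on the left at (144,132) and (124,255). The top view confirms the latch is open (arm pointing up, out of the recess).

```bash
python3 - <<'E'
from h import *
import pickle
from scipy.optimize import least_squares
k=pickle.load(open("w4.pkl","rb")); g=cv2.cvtColor(k["img"],cv2.COLOR_RGB2GRAY)
crop(k,(311,77),120,120,5,"pics/w4c.png")
m=(g<60).astype(np.uint8); n,l,st,ce=cv2.connectedComponentsWithStats(m); i=l[77,309]; print(st[i],ce[i])
cs,_=cv2.findContours((l==i).astype(np.uint8),cv2.RETR_EXTERNAL,cv2.CHAIN_APPROX_NONE)
c=max(cs,key=cv2.contourArea)[:,0]
P=np.array([onz(k,p,.036)[:2] for p in c.astype(float)])
(r)=cv2.minAreaRect((P*1000).astype(np.float32)); print("handle mm",r); b=cv2.boxPoints(r); 
e=sorted([(np.hypot(*(b[i]-b[(i+1)%4])),b[(i+1)%4]-b[i]) for i in range(4)],key=lambda t:-t[0])[0][1]
ang=np.arctan2(e[1],e[0]); print("long axis deg",np.degrees(ang))
m=(g>150).astype(np.uint8); n,l,st,ce=cv2.connectedComponentsWithStats(m); i=l[60,290]; print(st[i],ce[i])
cs,_=cv2.findContours((l==i).astype(np.uint8),cv2.RETR_EXTERNAL,cv2.CHAIN_APPROX_NONE)
c=max(cs,key=cv2.contourArea)[:,0]
P=np.array([onz(k,p,.008)[:2] for p in c.astype(float)])
q=least_squares(lambda q:np.hypot(P[:,0]-q[0],P[:,1]-q[1])-q[2],[.518,.195,.05],loss="soft_l1",f_scale=.0007).x; print("plate",q)
plan((q[0],q[1],.10),ang+np.pi/2)
E
```

```text
pics/w4c.png origin 251 17 scale 5
[289  55  42  45 703] [309.3940256   77.17923186]
handle mm ((519.5789184570312, 196.29144287109375), (43.30322265625, 13.330899238586426), 66.53306579589844)
long axis deg 66.53306
[ 261   25   99  105 6682] [308.14980545  75.90422029]
plate [0.51951643 0.19677834 0.04918586]
tcp [0.4402 0.1511 0.2401] jaw yaw deg -68.5 shift cm [-1.35 -9.06 14.01] max rows 5.0
  turn units 22.49 j6 now 1.37
  turn units -7.51 j6 now 1.37
  turn units -7.51 j6 now 1.37
```

View pics/w4c.png

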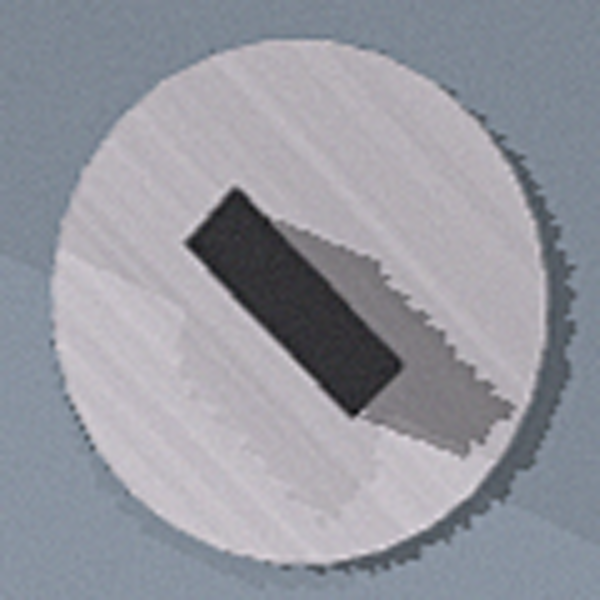

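Handle and plate fits agree within 0.5 mm (plate centre (0.5195,0.1965), sizes 43x13 mm and 98 mm). Move above it and turn.

```bash
python3 -m crank '[[-0.35,-2.3,3.5,0],[-0.35,-2.3,3.5,0],[-0.35,-2.3,3.5,0],[-0.35,-2.2,3.5,0],[0,0,0,-1.1],[0,0,0,-1.1],[0,0,0,-1.1],[0,0,0,-1.1],[0,0,0,-1.1],[0,0,0,-1.0]]' 
python3 -m crank '[[0,0,0,-1.0],[0,0,0,0],[0,0,0,0]]' 
python3 - <<'E'
from h import *
plan((.5195,.1965,.0125),np.radians(156.5))
k=manip.grab_frame("wrist"); cv2.imwrite("pics/w5.png",k["img"][:,:,::-1])
E
```

```text
time: 5.72
tool_pos: [0.5195, 0.1967, 0.1007]
tool_rot: [0.0, 0.968, -0.253, -0.0]
contact_force: [-0.4, -0.4, -0.1]
gripper_width: 0.601
time: 5.97
tool_pos: [0.5193, 0.1972, 0.1009]
tool_rot: [0.0, 0.979, -0.205, -0.0]
contact_force: [0.4, -0.6, -0.3]
gripper_width: 0.597
tcp [0.5193 0.1972 0.1009] jaw yaw deg -23.7 shift cm [0.05 0.05 8.84] max rows 3.0
  turn units 29.97 j6 now 0.64
  turn units -0.03 j6 now 0.64
  turn units -0.03 j6 now 0.64
```

View pics/w5.png

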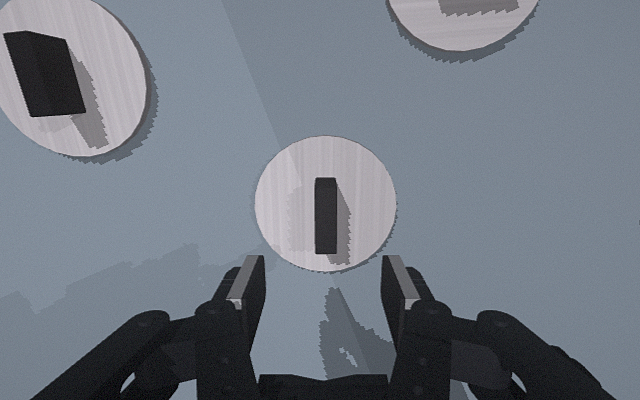

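The handle (325,215) is centred between the jaws and parallel to them. Descend and grip.

```bash
python3 -m crank '[[0.05,0.05,3,0],[0,0,3,0],[0,0,1.9,0],[0,0,0.9,0],[0,0,0,0]]' 
python3 -m crank '[[0,0,0,0],[0,0,0,0],[0,0,0,0],[0,0,0,0],[0,0,0,0],[0,0,0,0]]' 0
python3 -m crank '[[0,0,-2,0],[0,0,-3,0],[0,0,-3.5,0],[0,0,-3.5,0],[0,0,0,0]]' 
python3 - <<'E'
from h import *
k=manip.grab_frame("wrist"); cv2.imwrite("pics/w6.png",k["img"][:,:,::-1])
plan(own(-.02,-.125,.13),YAW)
E
```

```text
time: 6.43
tool_pos: [0.5171, 0.1969, 0.0105]
tool_rot: [0.001, 0.979, -0.204, -0.002]
contact_force: [-1.2, 0.7, 0.5]
gripper_width: 0.598
time: 6.93
tool_pos: [0.5208, 0.1982, 0.0154]
tool_rot: [-0.001, 0.979, -0.203, 0.002]
contact_force: [-0.4, -0.2, 5.9]
gripper_width: 0.153
time: 7.35
tool_pos: [0.5235, 0.199, 0.1416]
tool_rot: [-0.003, 0.979, -0.203, 0.006]
contact_force: [2.6, -0.6, -0.6]
gripper_width: 0.152
tcp [0.522  0.1985 0.1382] jaw yaw deg -23.4 shift cm [16.35 50.    0.66] max rows 13.0
  turn units -5.34 j6 now 0.64
  turn units 24.66 j6 now 0.64
  turn units 24.66 j6 now 0.64
```

View pics/w6.png

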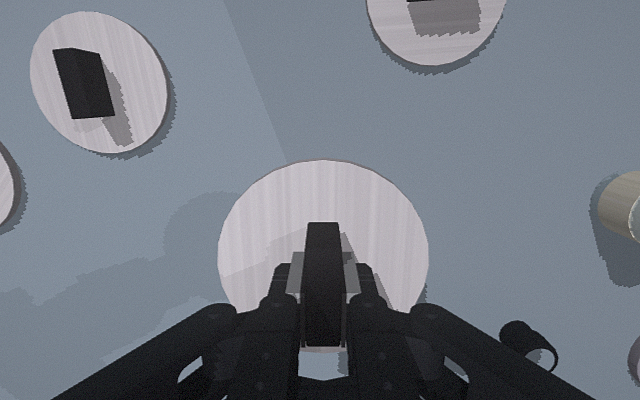

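```bash
python3 -m crank '[[0,0,0,0],[0,0,0,0],[0,0,0,0]]' 
python3 - <<'E'
from h import *
s=manip.state();print(s["contact_force"],s["ft_torque"])
k=manip.grab_frame("side"); q=proj(k,pose()[0]); print(q); crop(k,q,100,75,8,"pics/s6.png")
plan(own(-.02,-.125,.13),YAW)
E
```

```text
time: 7.65
tool_pos: [0.5172, 0.1973, 0.1302]
tool_rot: [0.001, 0.979, -0.203, -0.002]
contact_force: [-0.4, -1.0, -3.0]
gripper_width: 0.147
[-0.42067552 -0.95589114 -3.00007899] [-0.00159211 -0.00772784 -0.00492536]
[285.26438647 233.06460556]
pics/s6.png origin 235 195 scale 8
tcp [0.5174 0.1974 0.1304] jaw yaw deg -23.4 shift cm [16.74 49.71  0.12] max rows 13.0
  turn units -5.34 j6 now 0.64
  turn units 24.66 j6 now 0.64
  turn units 24.66 j6 now 0.64
```

View pics/s6.png

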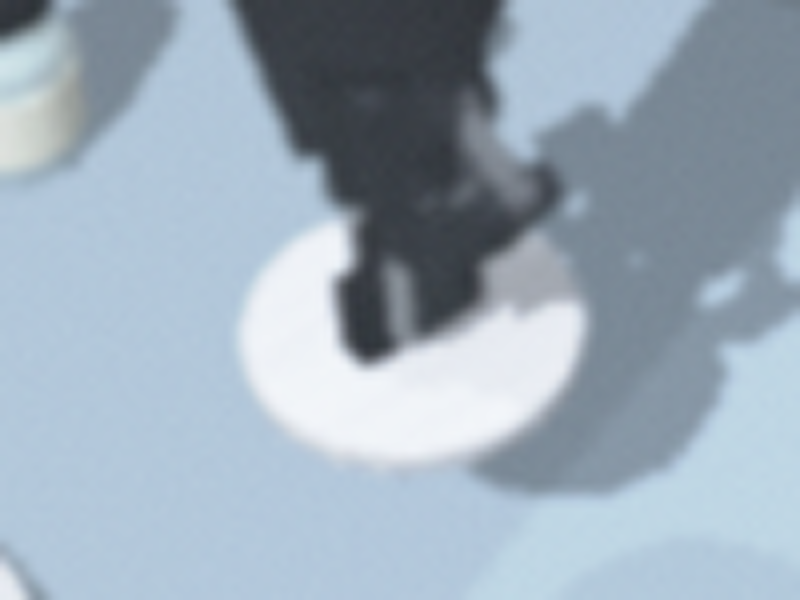

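Grasped: opening 13 mm and about 3 N (0.3 kg), with almost no moment, so the grip is centred. Rows can only turn about the tool axis, so I'll tilt the plate in the grip by pressing one edge onto the stage's right-hand top edge. Then I turn it by 90° and insert.

```bash
python3 -m crank '[[1.3,3.8,0,0],[1.3,3.8,0,0],[1.3,3.8,0,0],[1.3,3.8,0,0],[1.3,3.8,0,0],[1.3,3.8,0,0],[1.3,3.8,0,0],[1.3,3.8,0,0],[1.3,3.8,0,0],[1.3,3.8,0,0]]' 
python3 -m crank '[[1.3,3.9,0,0],[1.3,3.9,0,0],[1.2,3.9,0,0],[0,0,0,-1.1],[0,0,0,-1.1],[0,0,0,-1.1],[0,0,0,-1.0],[0,0,0,-1.0],[0,0,0,0],[0,0,0,0]]' 
python3 - <<'E'
from h import *
k=manip.grab_frame("wrist"); cv2.imwrite("pics/w7.png",k["img"][:,:,::-1])
plan(own(-.02,-.125,.046),YAW); print(toown(pose()[0]))
E
```

```text
time: 8.53
tool_pos: [0.4861, -0.2041, 0.1317]
tool_rot: [-0.0, 0.979, -0.203, -0.001]
contact_force: [0.9, -0.3, -2.9]
gripper_width: 0.147
time: 9.37
tool_pos: [0.4752, -0.3246, 0.1318]
tool_rot: [-0.001, 0.997, 0.072, -0.001]
contact_force: [-0.7, 0.2, -3.3]
gripper_width: 0.147
tcp [ 0.4753 -0.3247  0.1321] jaw yaw deg 8.2 shift cm [-0.19  0.05  8.61] max rows 3.0
  turn units -0.06 j6 now -0.87
  turn units 29.94 j6 now -0.87
  turn units 29.94 j6 now -0.87
[-0.0180086  -0.12466605  0.13211028]
```

View pics/w7.png

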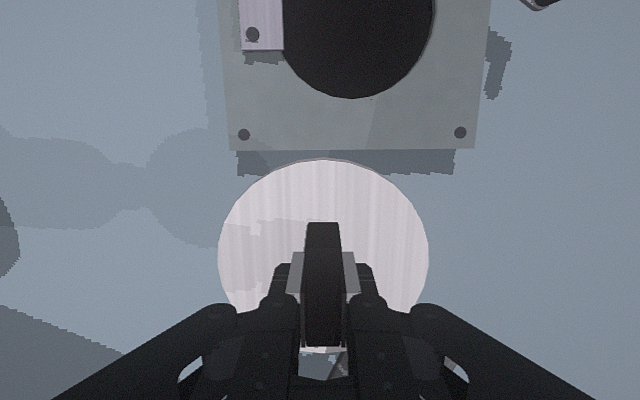

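The plate's top edge (322,160) faces the stage's right edge (350,150), square to it. Lower to contact, then press.

```bash
python3 -m crank '[[-0.1,0,3,0],[0,0,3,0],[0,0,2,0],[0,0,0.5,0],[0,0,0,0],[0,0,0,0]]' 
python3 -m crank '[[0,0,0.3,0],[0,0,0.3,0],[0,0,0.2,0],[0,0,0,0],[0,0,0,0]]'
python3 - <<'E'
from h import *
print(toown(pose()[0]),manip.state()["ft_torque"])
k=manip.grab_frame("wrist"); cv2.imwrite("pics/w8.png",k["img"][:,:,::-1])
E
```

```text
time: 9.92
tool_pos: [0.4753, -0.3256, 0.049]
tool_rot: [0.001, 0.997, 0.073, 0.0]
contact_force: [0.8, -0.6, -2.6]
gripper_width: 0.153
time: 10.33
tool_pos: [0.4764, -0.3272, 0.0439]
tool_rot: [0.002, 0.997, 0.073, 0.002]
contact_force: [-2.1, -0.5, 7.7]
gripper_width: 0.143
[-0.0172869  -0.12731289  0.04385208] [ 0.32425931  0.50227196 -0.02837676]
```

View pics/w8.png

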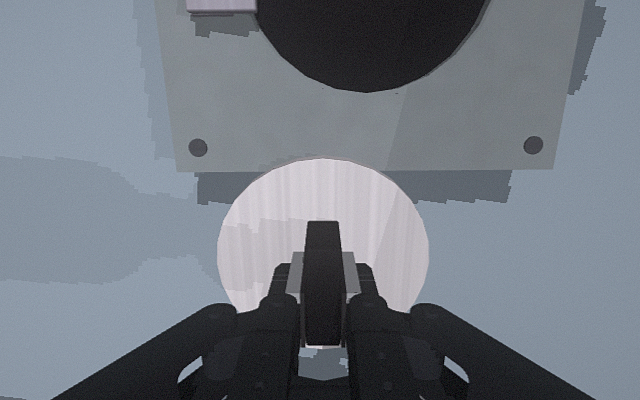

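```bash
python3 -m crank '[[0,0,0.2,0],[0,0,0.2,0],[0,0,0.2,0],[0,0,0.2,0],[0,0,0,0],[0,0,0,0]]' 
python3 - <<'E'
from h import *
print(toown(pose()[0]),manip.state()["ft_torque"])
k=manip.grab_frame("wrist"); cv2.imwrite("pics/w9.png",k["img"][:,:,::-1])
E
```

```text
time: 10.88
tool_pos: [0.4773, -0.3304, 0.0383]
tool_rot: [0.005, 0.997, 0.073, 0.002]
contact_force: [-5.3, -6.2, 13.7]
gripper_width: 0.15
[-0.01690924 -0.13067179  0.03827843] [-0.50192463  0.96606804  0.19977305]
```

View pics/w9.png

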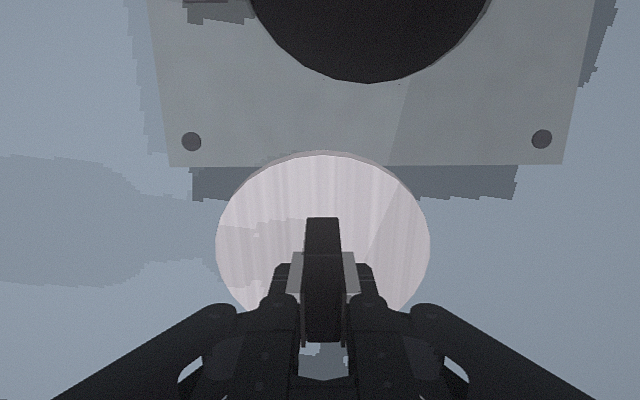

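```bash
python3 -m crank '[[0,-0.1,0.2,0],[0,-0.1,0.2,0],[0,-0.1,0.2,0],[0,-0.1,0.2,0],[0,0,0,0],[0,0,0,0]]' 
python3 - <<'E'
from h import *
print(toown(pose()[0]),manip.state()["ft_torque"])
k=manip.grab_frame("wrist"); cv2.imwrite("pics/w10.png",k["img"][:,:,::-1])
E
```

```text
time: 11.43
tool_pos: [0.4787, -0.3312, 0.0334]
tool_rot: [0.011, 0.997, 0.074, 0.004]
contact_force: [-4.4, -15.6, 16.4]
gripper_width: 0.152
[-0.01568743 -0.13167859  0.03341324] [-2.05767838  1.05875751  0.28929821]
```

View pics/w10.png

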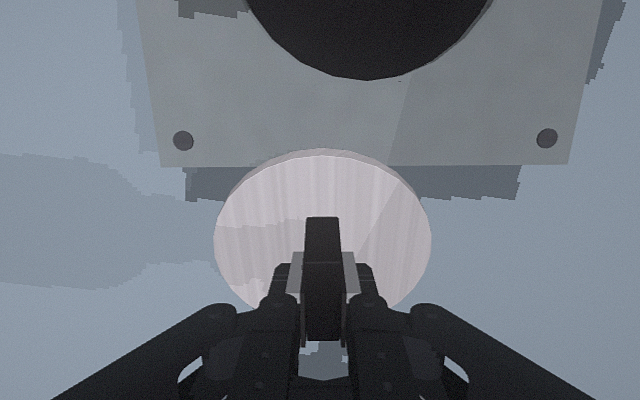

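```bash
cat >> h.py <<'E'
def tiltrows(k,hg=.023):
    p,M=pose()
    for t in range(0,21,3):
        a=np.radians(t); o=[]
        for r,h in [(-.05,hg),(-.05,hg+.008)]:
            y=r*np.cos(a)-(-h)*np.sin(a)*-1*-1; 
            # point in (y,z) rel. axis: (r,h), rotated so that -y edge goes up (z smaller)
            y=r*np.cos(a)-h*np.sin(a)*-1; z=h*np.cos(a)+r*np.sin(a)
            o.append(proj(k,p+M@np.array([0,y,-.019+z])).round(1))
        print(t,*o)
E
python3 - <<'E'
from h import *
k=manip.grab_frame("wrist"); tiltrows(k)
crop(k,(322,170),130,80,6,"pics/w10c.png")
E
```

```text
0 [326.7 158.1] [326.5 155. ]
3 [326.7 162.2] [326.5 159.9]
6 [326.8 166.8] [326.6 165.2]
9 [326.9 171.9] [326.6 171. ]
12 [326.9 177.5] [326.7 177.3]
15 [327.  183.6] [326.8 184.1]
18 [327.1 190.2] [326.8 191.4]
pics/w10c.png origin 257 130 scale 6
```

View pics/w10c.png

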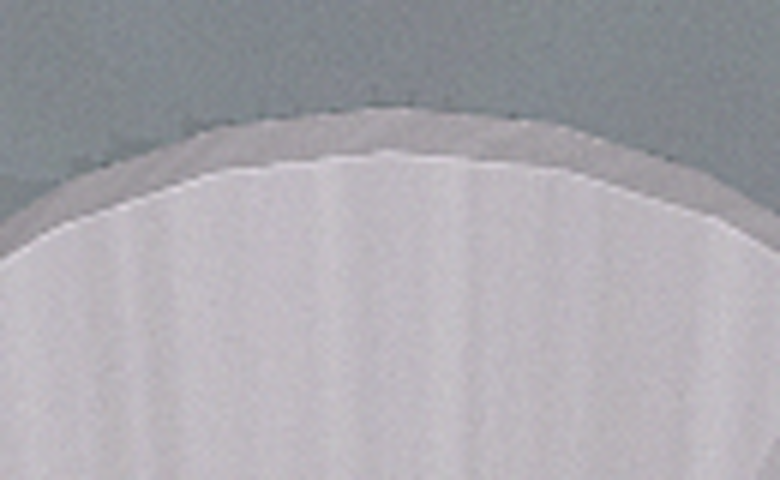

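```bash
sed -i 's/y=r\*np.cos(a)-h\*np.sin(a)\*-1; /y=r*np.cos(a)-h*np.sin(a); /' h.py; python3 - <<'E'
from h import *
k=manip.grab_frame("wrist"); tiltrows(k)
E
```

```text
0 [326.7 158. ] [326.5 155. ]
3 [326.8 156.3] [326.6 152.4]
6 [326.9 154.9] [326.6 150. ]
9 [327.  153.9] [326.7 147.9]
12 [327.1 153.2] [326.8 146.1]
15 [327.2 152.8] [326.9 144.7]
18 [327.3 152.9] [327.  143.5]
```

Sideways and edge-thickness cues both give a tilt of about 12°. Lift and turn 90° so the low edge faces the lip.

```bash
python3 -m crank '[[0,0.4,-1.5,0],[0,0,-2.5,0],[0,0,-3,0],[0,0,-2,0],[0,0,0,1.1],[0,0,0,1.1],[0,0,0,1.1],[0,0,0,1.1],[0,0,0,1.1],[0,0,0,1.1]]' 
python3 -m crank '[[0,0,0,1.1],[0,0,0,1.1],[0,0,0,1.1],[0,0,0,1.1],[0,0,0,1.1],[0,0,0,1.1],[0,0,0,1.1],[0,0,0,0.7],[0,0,0,0],[0,0,0,0]]' 
python3 - <<'E'
from h import *
k=manip.grab_frame("wrist"); cv2.imwrite("pics/w11.png",k["img"][:,:,::-1])
tiltrows(k);plan(own(.0036,0,.10),YAW-np.pi/2)
s=manip.grab_frame("side"); q=proj(s,pose()[0]); crop(s,q,100,75,8,"pics/s11.png")
E
```

```text
time: 12.42
tool_pos: [0.475, -0.3254, 0.1147]
tool_rot: [0.0, 0.962, -0.272, 0.001]
contact_force: [-0.2, 0.2, -3.0]
gripper_width: 0.15
time: 13.25
tool_pos: [0.4749, -0.3253, 0.1146]
tool_rot: [0.0, 0.758, -0.653, 0.0]
contact_force: [-0.2, -1.4, -3.2]
gripper_width: 0.145
0 [322.1 154.9] [322.1 152. ]
3 [322.  153.1] [322.1 149.3]
6 [322.  151.6] [322.1 146.9]
9 [322.  150.5] [322.1 144.7]
12 [322.  149.7] [322.  142.8]
15 [322.  149.3] [322.  141.3]
18 [322.  149.2] [322.  140.1]
tcp [ 0.4749 -0.3253  0.1145] jaw yaw deg -81.5 shift cm [-12.53  -2.19   1.45] max rows 4.0
  turn units -0.02 j6 now 0.69
  turn units 29.98 j6 now 0.69
  turn units 29.98 j6 now 0.69
pics/s11.png origin 332 93 scale 8
```

View pics/w11.png

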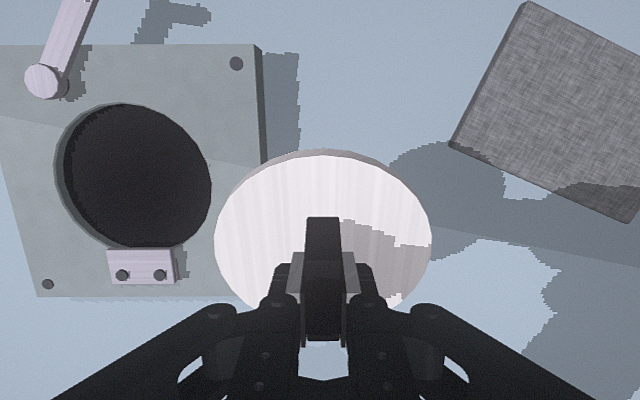

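View pics/s11.png

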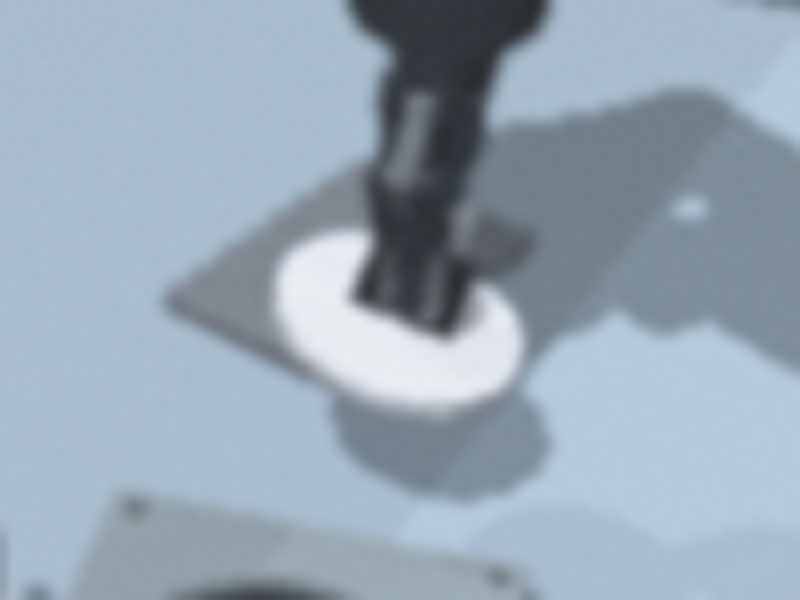

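Tilt retained: the side view shows the near-robot edge low, and the wrist view shows the far rim at rows 149–155. Move over the recess.

```bash
python3 -m crank '[[-3.2,-0.5,0,0],[-3.1,-0.5,0,0],[-3.1,-0.6,0,0],[-3.1,-0.6,0.5,0],[0,0,0.9,0],[0,0,0,0],[0,0,0,0]]' 
python3 - <<'E'
from h import *
k=manip.grab_frame("wrist"); cv2.imwrite("pics/w12.png",k["img"][:,:,::-1])
plan(own(.0036,0,.0437),YAW-np.pi/2)
f=manip.grab_frame("top"); crop(f,(391,210),100,75,8,"pics/t12.png")
s=manip.grab_frame("side"); q=proj(s,pose()[0]); crop(s,q+[0,15],100,75,8,"pics/s12.png")
E
```

```text
time: 13.93
tool_pos: [0.478, -0.1983, 0.0998]
tool_rot: [0.0, 0.757, -0.653, -0.0]
contact_force: [0.1, -0.2, -3.0]
gripper_width: 0.147
tcp [ 0.4784 -0.199   0.1004] jaw yaw deg -81.6 shift cm [-0.09  0.02  5.67] max rows 2.0
  turn units -0.03 j6 now 0.89
  turn units 29.97 j6 now 0.89
  turn units 29.97 j6 now 0.89
pics/t12.png origin 341 172 scale 8
pics/s12.png origin 315 133 scale 8
```

View pics/w12.png

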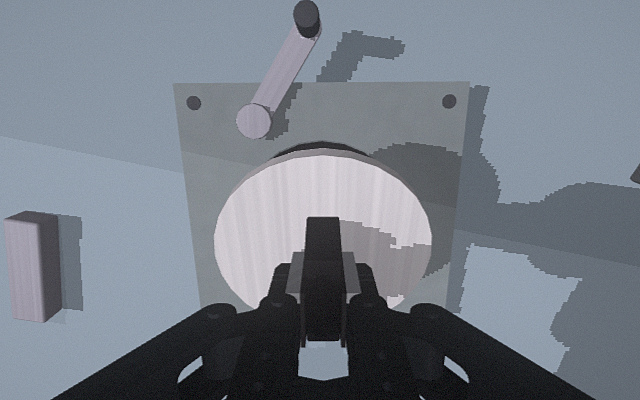

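View pics/s12.png

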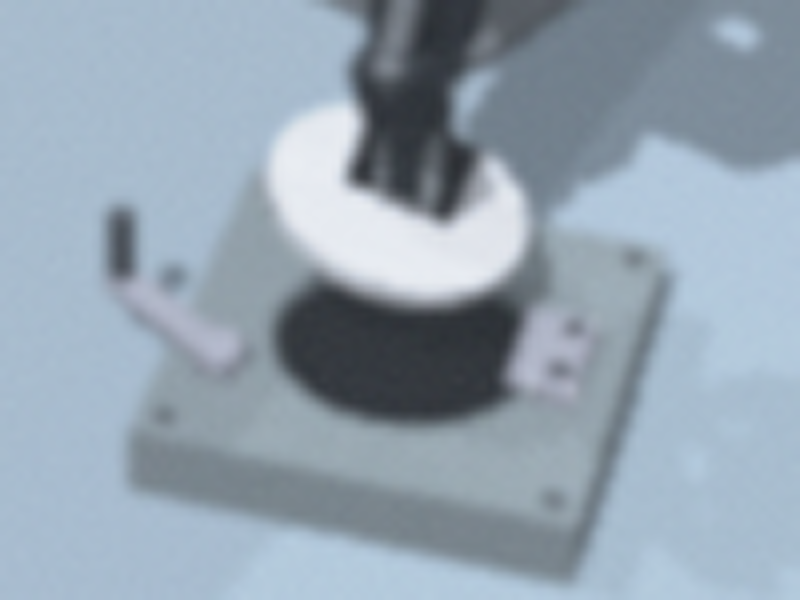

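View pics/t12.png

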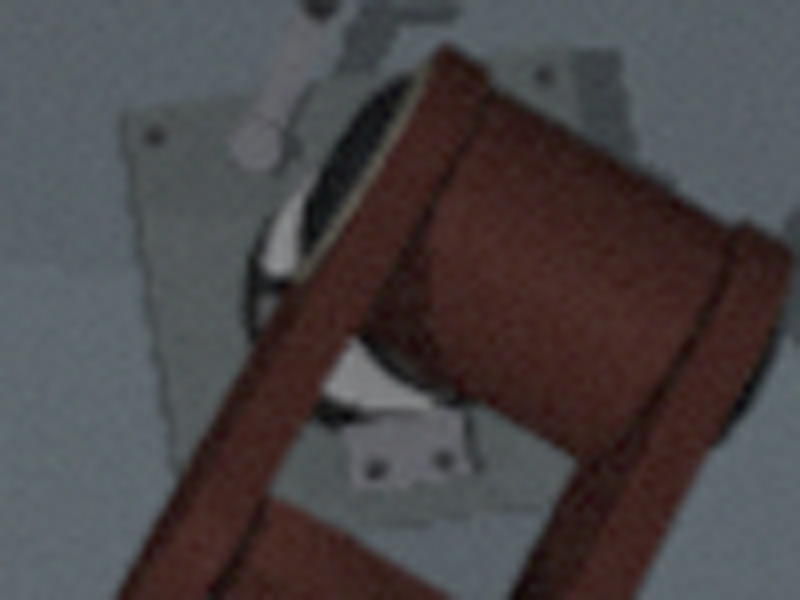

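```bash
python3 - <<'E'
from h import *
f=manip.grab_frame("top")
for p in [(395,407),(430,407)]:
    uv=((p[0]+.5)/8-.5+341,(p[1]+.5)/8-.5+172)
    print(toown(onz(f,uv,.086)), toown(onz(f,((420+.5)/8-.5+341,(408+.5)/8-.5+172),.039)))
k=manip.grab_frame("wrist"); g=cv2.cvtColor(k["img"],cv2.COLOR_RGB2GRAY)
crop(k,(322,165),130,60,6,"pics/w12c.png"); print(g[140:162,330])
E
```

```text
[-0.03719285  0.0068923   0.086     ] [-0.04049175 -0.00808679  0.039     ]
[-0.03900114 -0.00553654  0.086     ] [-0.04049175 -0.00808679  0.039     ]
pics/w12c.png origin 257 135 scale 6
[132 133 124  75  53  50  53  46  63 133 133 126 133 126 125 120 212 215
 205 211 210 209]
```

View pics/w12c.png

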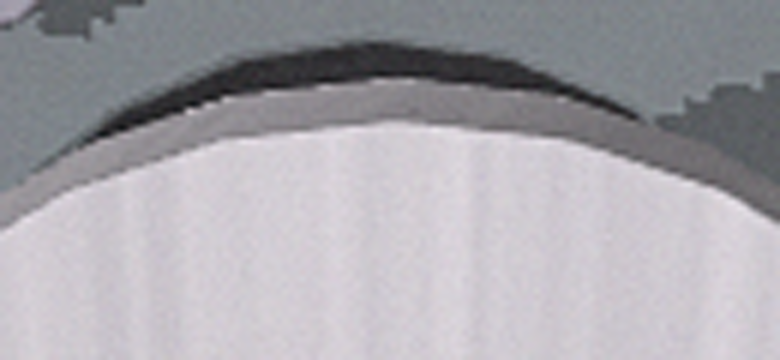

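```bash
python3 -m crank '[[0,-0.15,2,0],[0,0,2,0],[0,0,0.4,0],[0,0,0,0],[0,0,0,0]]' 
python3 -m crank '[[0,0,0.6,0],[0,0,0.4,0],[0,0,0,0],[0,0,0,0]]' 
python3 - <<'E'
from h import *
k=manip.grab_frame("wrist"); cv2.imwrite("pics/w13.png",k["img"][:,:,::-1])
print(toown(pose()[0]))
s=manip.grab_frame("side"); q=proj(s,own(0,0,.04)); crop(s,q,100,75,8,"pics/s13.png")
E
```

```text
time: 14.6
tool_pos: [0.4799, -0.1985, 0.0566]
tool_rot: [-0.0, 0.757, -0.654, 0.0]
contact_force: [0.3, 0.1, -2.9]
gripper_width: 0.15
time: 14.93
tool_pos: [0.4809, -0.1988, 0.0474]
tool_rot: [-0.0, 0.757, -0.653, 0.001]
contact_force: [2.0, -0.8, -0.2]
gripper_width: 0.147
[ 0.00626588 -0.00103305  0.0473903 ]
pics/s13.png origin 315 134 scale 8
```

View pics/s13.png

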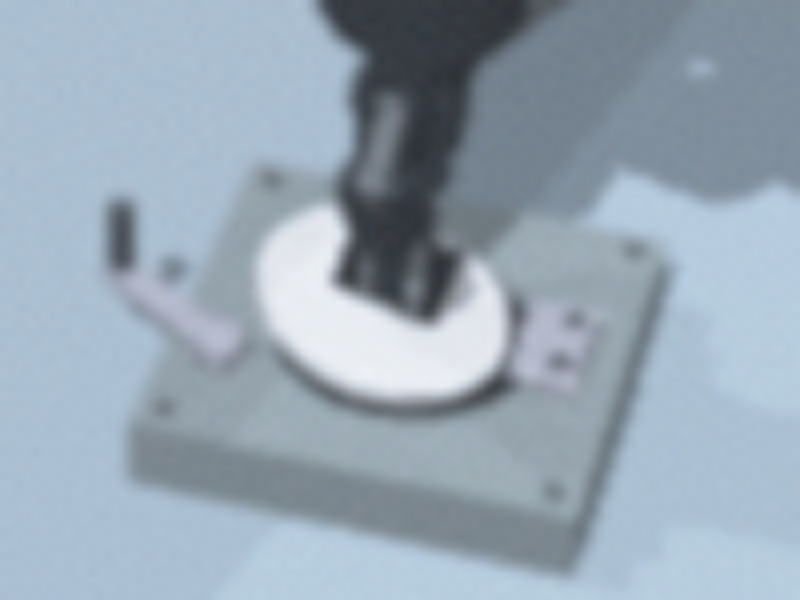

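Light floor contact (about 3 N). Slide toward the lip.

```bash
python3 -m crank '[[-0.05,0.2,0,0],[0,0.2,0,0],[0,0.2,0,0],[0,0.2,0,0],[0,0,0,0],[0,0,0,0]]' 
python3 - <<'E'
from h import *
k=manip.grab_frame("wrist"); cv2.imwrite("pics/w14.png",k["img"][:,:,::-1])
print(toown(pose()[0]))
s=manip.grab_frame("side"); q=proj(s,own(0,0,.04)); crop(s,q,100,75,8,"pics/s14.png")
E
```

```text
time: 15.53
tool_pos: [0.4722, -0.1991, 0.047]
tool_rot: [-0.0, 0.757, -0.654, 0.001]
contact_force: [3.1, 0.1, 6.2]
gripper_width: 0.152
[-2.34648260e-03 -8.59375678e-05  4.70500567e-02]
pics/s14.png origin 315 134 scale 8
```

View pics/s14.png

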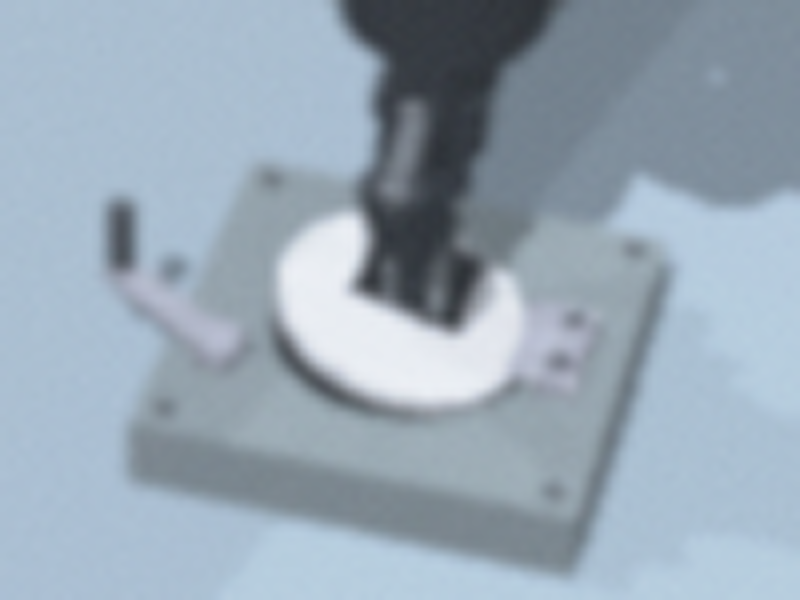

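View pics/w14.png

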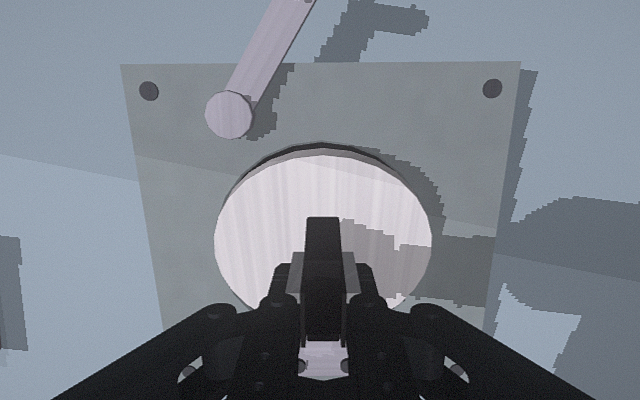

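```bash
python3 -m crank '[[0,0,0,0],[0,0,0,0]]'; python3 - <<'E'
from h import *
k=manip.grab_frame("wrist"); crop(k,(322,165),130,60,6,"pics/w14c.png"); crop(k,(322,340),130,100,6,"pics/w14d.png")
tiltrows(k,.023);tiltrows(k,.026)
print(toown(pose()[0]),manip.state()["contact_force"],manip.state()["ft_torque"])
print("lip edge px",proj(k,own(-.0435,0,.039)),proj(k,own(-.0435,0.022,.039)),proj(k,own(-.0435,-0.022,.039)))
E
```

```text
time: 15.8
tool_pos: [0.4722, -0.1991, 0.047]
tool_rot: [-0.0, 0.757, -0.653, 0.001]
contact_force: [3.2, -0.0, 6.0]
gripper_width: 0.148
pics/w14c.png origin 257 135 scale 6
pics/w14d.png origin 257 290 scale 6
0 [322.1 154.8] [322.1 151.9]
3 [322.1 153. ] [322.1 149.2]
6 [322.1 151.6] [322.1 146.8]
9 [322.  150.4] [322.1 144.6]
12 [322.  149.6] [322.1 142.8]
15 [322.  149.2] [322.1 141.2]
18 [322.  149.2] [322. 140.]
0 [322.1 153.7] [322.1 151. ]
3 [322.1 151.6] [322.1 147.9]
6 [322.1 149.7] [322.1 145.1]
9 [322.1 148.2] [322.1 142.6]
12 [322. 147.] [322.1 140.4]
15 [322.  146.1] [322.1 138.4]
18 [322.  145.6] [322.1 136.8]
[-2.33116718e-03 -7.78684673e-05  4.70386631e-02] [3.17718256 0.13873824 5.43975279] [-0.02679211 -0.23343399  0.02004764]
lip edge px [322.26753153 334.18696733] [278.58917705 334.3340989 ] [365.94703184 334.03983189]
```

View pics/w14c.png

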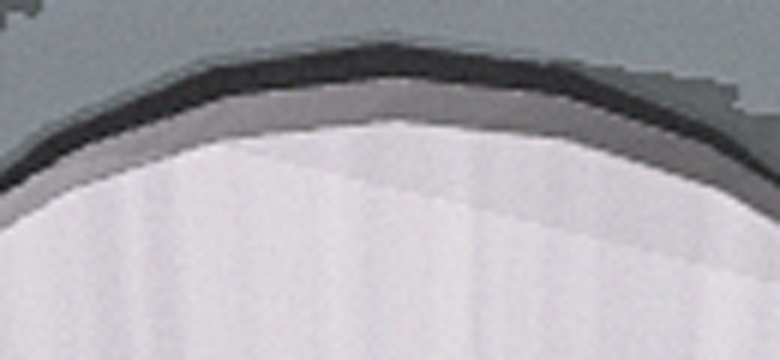

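View pics/w14d.png

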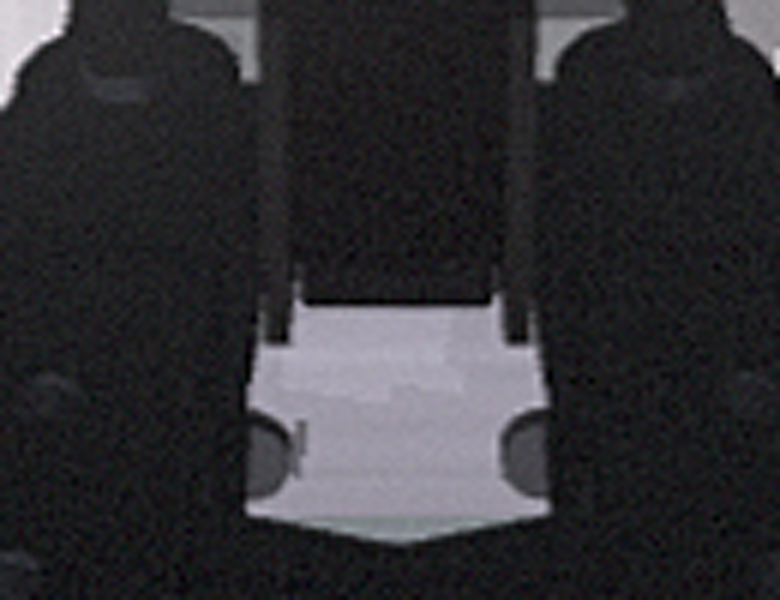

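```bash
python3 -m crank '[[0,0.15,-0.1,0],[0,0.15,0,0],[0,0.15,0,0],[0,0,0,0],[0,0,0,0],[0,0,0,0]]' 
python3 - <<'E'
from h import *
k=manip.grab_frame("wrist"); cv2.imwrite("pics/w15.png",k["img"][:,:,::-1]); crop(k,(322,165),130,60,6,"pics/w15c.png")
print(toown(pose()[0]),manip.state()["ft_torque"])
E
```

```text
time: 16.35
tool_pos: [0.4678, -0.1993, 0.0473]
tool_rot: [-0.001, 0.757, -0.654, 0.001]
contact_force: [4.5, 1.4, 2.3]
gripper_width: 0.152
pics/w15c.png origin 257 135 scale 6
[-0.00669942  0.00039184  0.04732733] [ 0.19775255 -0.73538375  0.01948158]
```

View pics/w15c.png

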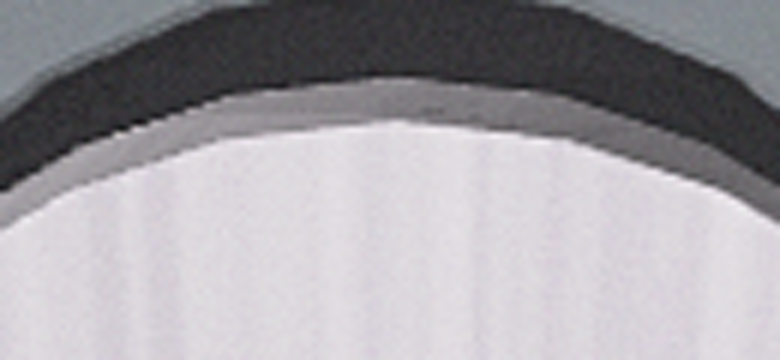

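```bash
python3 - <<'E'
from h import *
k=manip.grab_frame("wrist")
print("rim px",proj(k,own(.0515,0,.03)))
for z in (.040,.0435,.046): print(z,toown(onz(k,(322,148.3),z)))
crop(k,(322,340),130,100,6,"pics/w15d.png")
s=manip.grab_frame("side"); q=proj(s,own(0,0,.04)); crop(s,q,100,75,8,"pics/s15.png")
E
```

```text
rim px [322.49866443 131.83056888]
0.04 [0.04552545 0.0002276  0.04      ]
0.0435 [0.04600115 0.00021817 0.0435    ]
0.046 [0.04634094 0.00021144 0.046     ]
pics/w15d.png origin 257 290 scale 6
pics/s15.png origin 315 134 scale 8
```

View pics/s15.png

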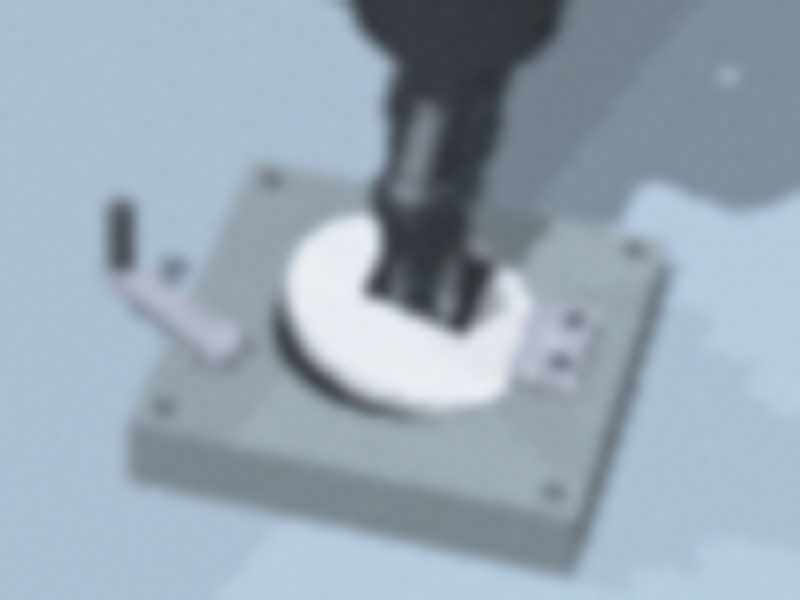

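View pics/w15d.png

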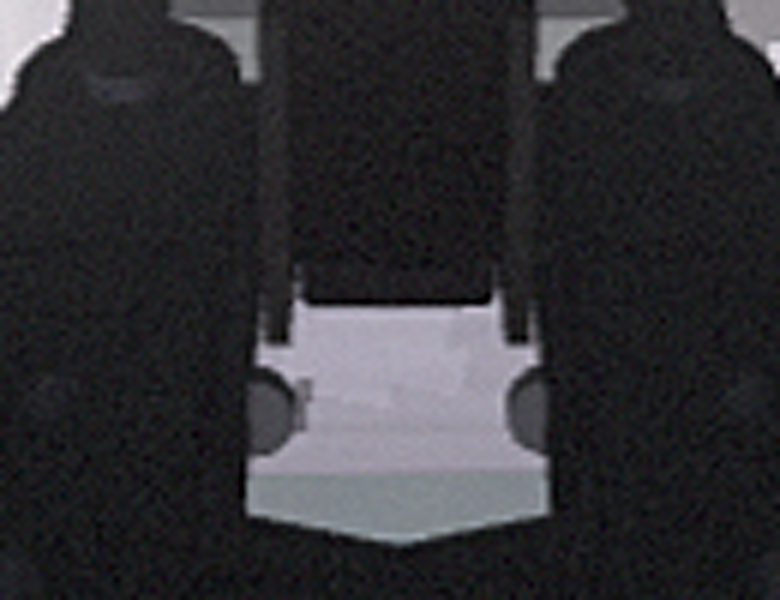

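The plate's edge is now cut off straight along the lip in the side view (about (530,300) to (510,375)), so it sits under the lip. Its centre is at about x=-0.4 mm, tilted about 12°. Now swing it down, following the arc about the low edge.

```bash
python3 -m crank '[[0,0,0,0],[0,-0.16,0.2,0],[0,-0.16,0.2,0],[0,-0.16,0.2,0],[0,0,0,0],[0,0,0,0]]' 
python3 - <<'E'
from h import *
k=manip.grab_frame("wrist"); cv2.imwrite("pics/w16.png",k["img"][:,:,::-1])
print(toown(pose()[0]),manip.state()["ft_torque"])
E
```

```text
time: 17.0
tool_pos: [0.4724, -0.1988, 0.0423]
tool_rot: [-0.0, 0.757, -0.654, -0.0]
contact_force: [1.8, 2.0, 10.6]
gripper_width: 0.148
[-0.0021025   0.00026209  0.04234663] [ 0.36044221  0.16721247 -0.01266049]
```

View pics/w16.png

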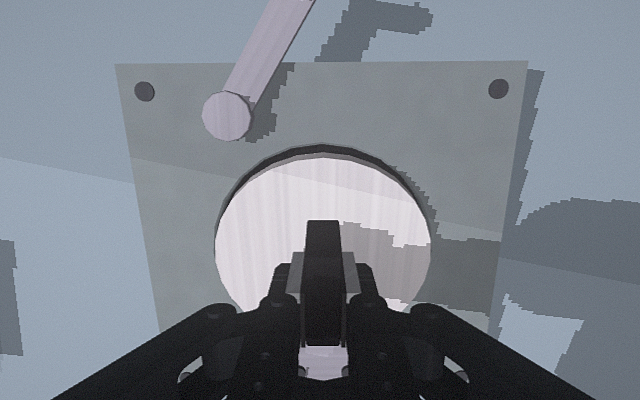

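```bash
python3 -m crank '[[0,-0.16,0.2,0],[0,-0.16,0.2,0],[0,-0.1,0.2,0],[0,0,0,0],[0,0,0,0]]' 
python3 - <<'E'
from h import *
k=manip.grab_frame("wrist"); cv2.imwrite("pics/w17.png",k["img"][:,:,::-1])
print(toown(pose()[0]),manip.state()["ft_torque"])
E
```

```text
time: 17.47
tool_pos: [0.477, -0.1981, 0.0365]
tool_rot: [-0.0, 0.757, -0.654, 0.0]
contact_force: [2.0, 2.9, 8.9]
gripper_width: 0.151
[0.00254014 0.00024505 0.03647371] [ 0.44426565  0.00190014 -0.04751084]
```

View pics/w17.png

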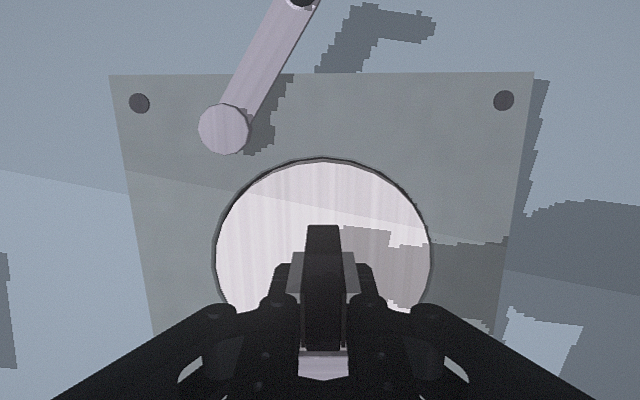

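The plate is almost level, with only a thin rim shadow at (322,160). A bit more down, then release.

```bash
python3 -m crank '[[0,0,0.15,0],[0,0,0.15,0],[0,0,0,0],[0,0,0,0]]'; python3 -m crank '[[0,0,0,0],[0,0,0,0],[0,0,0,0],[0,0,0,0],[0,0,0,0]]' 0.5
python3 -m crank '[[0,0,-2,0],[0,0,-3,0],[0,0,-3,0],[0,0,0,0],[0,0,0,0]]'
python3 - <<'E'
from h import *
k=manip.grab_frame("wrist"); cv2.imwrite("pics/w18.png",k["img"][:,:,::-1])
s=manip.grab_frame("side"); q=proj(s,own(0,0,.04)); crop(s,q,100,75,8,"pics/s18.png")
print(toown(pose()[0]))
E
```

```text
time: 17.85
tool_pos: [0.4778, -0.198, 0.0352]
tool_rot: [-0.001, 0.757, -0.654, 0.001]
contact_force: [1.6, 5.4, 18.9]
gripper_width: 0.15
time: 18.27
tool_pos: [0.4752, -0.1978, 0.0311]
tool_rot: [0.0, 0.757, -0.654, -0.001]
contact_force: [0.2, -0.2, -0.1]
gripper_width: 0.498
time: 18.68
tool_pos: [0.4774, -0.199, 0.1143]
tool_rot: [-0.0, 0.757, -0.654, 0.002]
contact_force: [1.4, -0.1, -0.5]
gripper_width: 0.5
pics/s18.png origin 315 134 scale 8
[0.00109299 0.0007674  0.11107303]
```

View pics/w18.png

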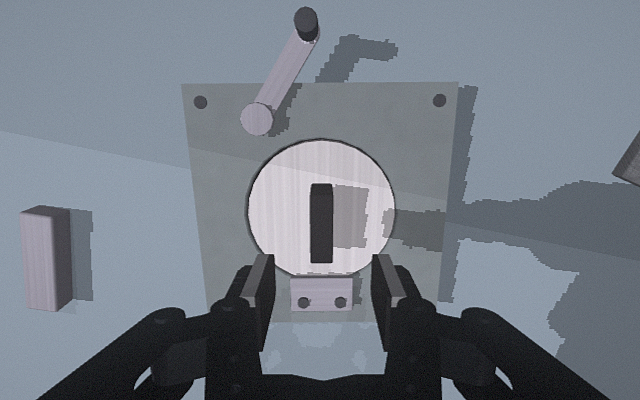

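View pics/s18.png

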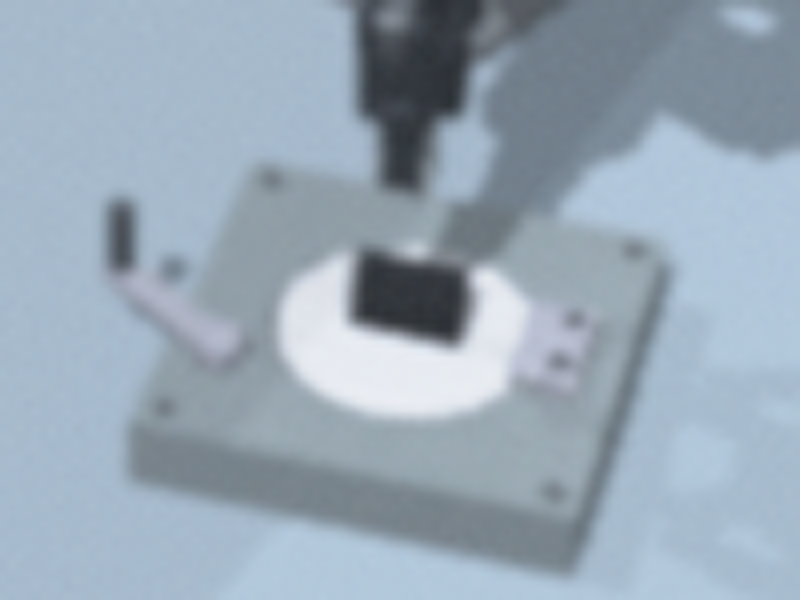

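```bash
python3 - <<'E'
from h import *
k=manip.grab_frame("wrist"); crop(k,(322,205),160,150,5,"pics/w18c.png")
q=onz(k,(307,19),.067); q=toown(q); print(q, np.arctan2(q[1]-.038,q[0]-.064)+np.radians(121))
E
```

```text
pics/w18c.png origin 242 130 scale 5
[0.10975834 0.00765565 0.067     ] 1.5262888594149628
```

View pics/w18c.png

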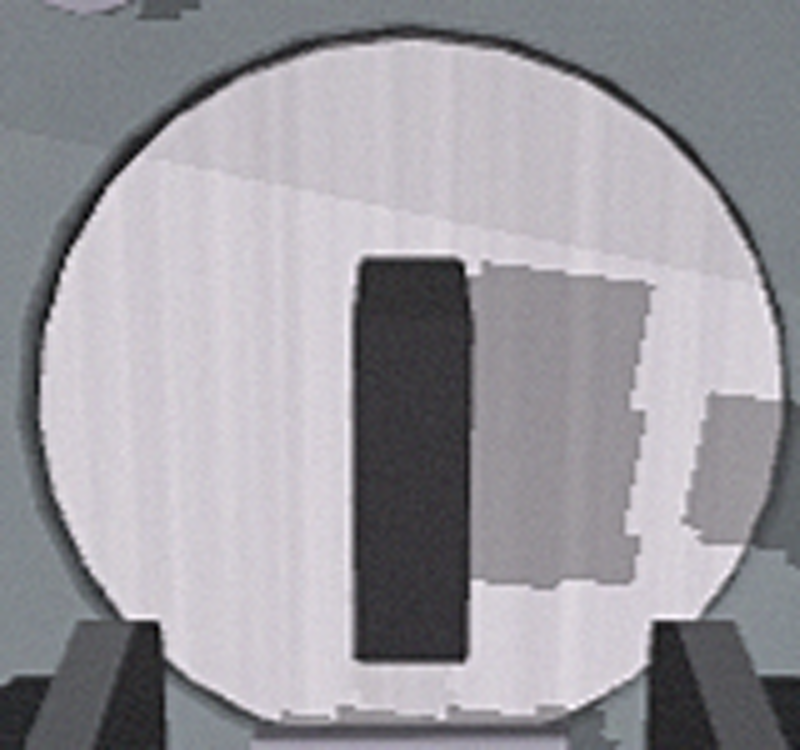

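The plate looks flush: shadow lines run on continuously from stage to plate, and the gap is dark all round except at the right, where the plate touches. A gentle press on the handle with closed fingers will make sure it is home.

```bash
python3 -m crank '[[0,0,0,0],[0,0,0,0],[0,0,0,0],[0,0,1.5,0],[0,0,1.5,0],[0,0,1.2,0],[0,0,0.7,0],[0,0,0.4,0],[0,0,0,0]]' 0; python3 -m crank '[[0,0,0.3,0],[0,0,0.2,0],[0,0,0,0],[0,0,0,0]]'
python3 - <<'E'
from h import *
print(toown(pose()[0]))
E
```

```text
time: 19.58
tool_pos: [0.4761, -0.198, 0.06]
tool_rot: [0.0, 0.757, -0.653, -0.001]
contact_force: [-4.9, 2.9, 7.5]
gripper_width: 0.002
time: 19.92
tool_pos: [0.4762, -0.1982, 0.0599]
tool_rot: [0.001, 0.757, -0.653, -0.002]
contact_force: [-17.9, 9.3, 35.9]
gripper_width: -0.005
[0.00180972 0.00026794 0.05988935]
```

The handle top reads 59.9 mm under a 36 N press, against 60 mm expected when fully home. Now swing the latch back.

```bash
python3 - <<'E'
from h import *
p,M=pose()
pts=[p+[0,0,.06],own(*latchpt(1.53,-.027),.12),own(*latchpt(1.53,-.027),.046)]+[own(*latchpt(t,-.015),.046) for t in np.arange(1.5,-.2,-.2)]
for q in pts:
    print(toown(q).round(3),(M.T@(q-p)*100).round(2)); p=q
E
```

```text
[0.002 0.    0.12 ] [-0.01  0.02 -6.  ]
[0.127 0.029 0.12 ] [ -2.88 -12.54  -0.05]
[0.127 0.029 0.046] [ 0.02 -0.03  7.4 ]
[0.12  0.017 0.046] [1.17 0.72 0.  ]
[0.115 0.006 0.046] [ 1.07  0.53 -0.  ]
[ 0.107 -0.003  0.046] [0.95 0.73 0.  ]
[ 0.098 -0.011  0.046] [0.78 0.9  0.  ]
[ 0.088 -0.017  0.046] [0.59 1.04 0.  ]
[ 0.077 -0.021  0.046] [0.37 1.14 0.  ]
[ 0.065 -0.022  0.046] [0.14 1.19 0.  ]
[ 0.053 -0.021  0.046] [-0.1   1.19  0.  ]
[ 0.041 -0.017  0.046] [-0.34  1.15  0.01]
```

```bash
python3 -m crank '[[0,0,-3,0],[0,0,-3.5,0],[-0.7,-3.1,0,0],[-0.7,-3.1,0,0],[-0.7,-3.1,0,0],[-0.8,-3.2,0,0],[0,0,0,0],[0,0,0,0]]'
python3 - <<'E'
from h import *
p=pose()[0]; print(toown(p)); plan(own(.127,.029,.046))
k=manip.grab_frame("wrist"); cv2.imwrite("pics/w19.png",k["img"][:,:,::-1])
E
```

```text
time: 20.58
tool_pos: [0.5967, -0.1505, 0.1189]
tool_rot: [0.0, 0.758, -0.653, -0.0]
contact_force: [-0.2, -0.6, 0.3]
gripper_width: -0.002
[0.12801967 0.02933767 0.11889542]
tcp [ 0.5967 -0.1505  0.1189] jaw yaw deg -81.5 shift cm [0.03 0.1  7.29] max rows 2.0
```

View pics/w19.png

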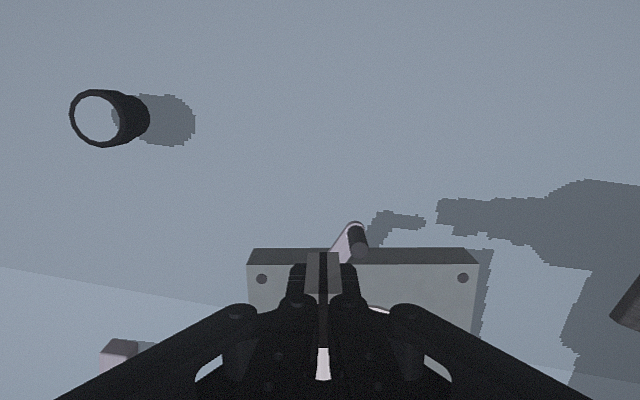

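```bash
python3 -m crank '[[0,0,3,0],[0,0,3,0],[0,0,1.2,0],[0,0,0,0],[0,0,0,0]]'
python3 -m crank '[[1.2,0.7,0,0],[1.1,0.5,0,0],[0.95,0.7,0,0],[0.8,0.9,0,0],[0.6,1.0,0,0],[0.4,1.1,0,0],[0,0,0,0],[0,0,0,0]]'
python3 - <<'E'
from h import *
p=pose()[0]; print(toown(p))
k=manip.grab_frame("wrist"); cv2.imwrite("pics/w20.png",k["img"][:,:,::-1])
p,M=pose()
for t in (.3,.1,-.08):
    q=own(*latchpt(t,-.015),.046);print(toown(q).round(3),(M.T@(q-p)*100).round(2)); p=q
E
```

```text
time: 21.05
tool_pos: [0.5946, -0.1514, 0.0468]
tool_rot: [0.0, 0.757, -0.654, -0.001]
contact_force: [-0.0, -0.1, 0.1]
gripper_width: 0.002
time: 21.72
tool_pos: [0.5535, -0.209, 0.0472]
tool_rot: [0.0, 0.757, -0.654, -0.0]
contact_force: [0.3, -0.5, -1.0]
gripper_width: 0.002
[ 0.07659662 -0.02196694  0.04719055]
[ 0.065 -0.022  0.046] [0.03 1.24 0.12]
[ 0.053 -0.021  0.046] [-0.1   1.19  0.  ]
[ 0.042 -0.018  0.046] [-0.29  1.04  0.  ]
```

View pics/w20.png

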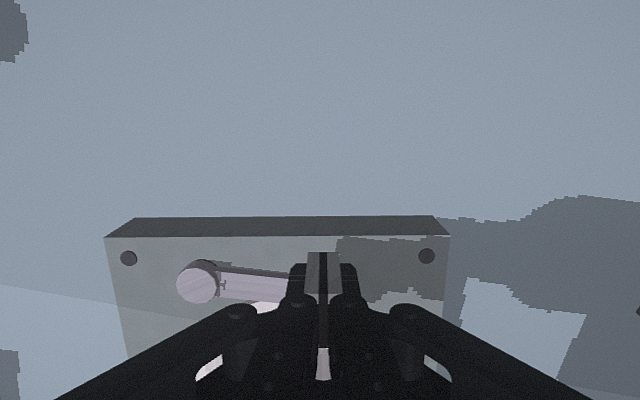

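The latch is following. It points sideways from the hinge (197,282), with the post just behind the fingers. Finish the swing to the stop.

```bash
python3 -m crank '[[0,0.6,0,0],[0,0.6,0,0],[-0.1,0.6,0,0],[-0.1,0.6,0,0],[-0.15,0.5,0,0],[-0.15,0.5,0,0],[0,0,0,0],[0,0,0,0]]'
python3 -m crank '[[-0.05,0.2,0,0],[-0.05,0.2,0,0],[0,0,0,0],[0,0,0,0]]'
python3 - <<'E'
from h import *
p=pose()[0]; print(toown(p))
E
```

```text
time: 22.43
tool_pos: [0.5279, -0.2092, 0.0484]
tool_rot: [-0.006, 0.756, -0.654, 0.01]
contact_force: [31.0, -0.7, -18.5]
gripper_width: 0.005
time: 22.77
tool_pos: [0.5274, -0.2092, 0.0488]
tool_rot: [-0.008, 0.756, -0.654, 0.014]
contact_force: [44.3, -1.3, -28.8]
gripper_width: -0.002
[ 0.05070888 -0.01823826  0.0488346 ]
```

A hard stop was met with the post at about x = 51-17 = 34 mm, matching shut. Back off and check.

```bash
python3 -m crank '[[0.1,-1,0,0],[0,-1,0,0],[0,-0.5,0,0],[0,0,-3,0],[0,0,-4,0],[0,0,-4,0],[0,4,-3,0],[0,4,0,0],[0,4,0,0],[0,2,0,0]]'
python3 -m crank '[[0,0,0,0],[0,0,0,0],[0,0,0,0]]'
python3 - <<'E'
from h import *
print(toown(pose()[0]))
k=manip.grab_frame("wrist"); cv2.imwrite("pics/w21.png",k["img"][:,:,::-1])
s=manip.grab_frame("side"); q=proj(s,own(0,0,.04)); crop(s,q,100,75,8,"pics/s21.png")
print("expect hinge",proj(k,own(.064,.038,.04)),"post shut",proj(k,own(.034,-.012,.067)),"post .15",proj(k,own(*latchpt(.15,0),.067)))
E
```

```text
time: 23.6
tool_pos: [0.4056, -0.2246, 0.182]
tool_rot: [0.001, 0.757, -0.654, -0.001]
contact_force: [-0.3, -1.2, -0.0]
gripper_width: 0.003
time: 23.85
tool_pos: [0.409, -0.2247, 0.1821]
tool_rot: [0.0, 0.757, -0.654, -0.0]
contact_force: [-0.3, 0.1, 0.4]
gripper_width: 0.0
[-0.06865184 -0.01590531  0.18211998]
pics/s21.png origin 315 134 scale 8
expect hinge [247.34402115  11.59610333] post shut [316.01316272  51.51232115] post .15 [321.3140001   38.71843848]
```

View pics/w21.png

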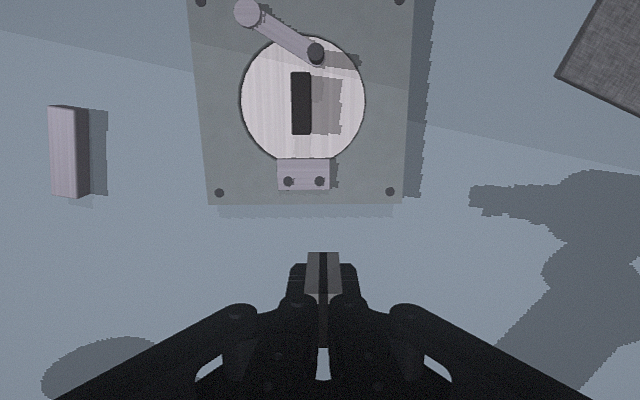

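View pics/s21.png

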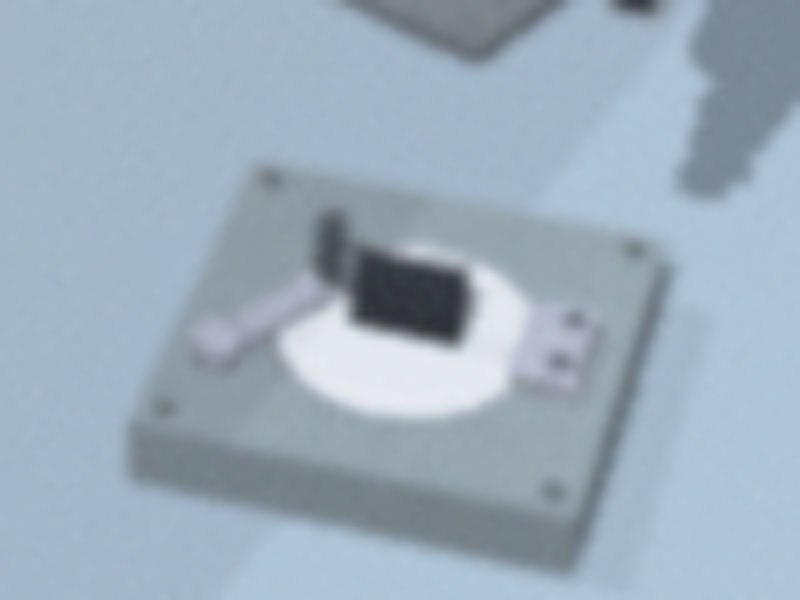

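The post is at (316,52), against (316,51.5) expected when shut. The plate is flat, the arm is clear, and the gauge and notebook have not moved.

```bash
python3 - <<'E'
from plant import manip
print(manip.job_done())
E
```

```text
the job is handed in; nothing more can be done
None
```

The job is done and handed in at about 24 s. The plate lies flat in the recess with the handle up, and the latch is shut over it. No verdict was reported.

- **What I did:** I swung the latch out to about 1.5 rad and gripped the rightmost handled plate. I tilted it about 12° by pressing its edge on the stage's right top edge, since the moves cannot tilt the tool. Then I turned it 90°, slid its low edge under the lip and swung it down. A press on the handle made sure it was home before I pushed the latch back to its stop.
- **Plate check:** The handle top read 59.9 mm under a 36 N press, against 60 mm when fully home. I pushed with closed fingers, and the wrist force stayed well under 120 N.
- **Latch check:** The post showed at pixel (316,52), against (316,51.5) expected when shut. It met a hard stop at 44 N of push, also through the fingers.
- **Surroundings:** The arm was clear at the end. The gauge and notebook looked undisturbed, and I saw no contact with the other bystanders, though I did not measure their positions again.
- **Disagreements:** The wrist and top cameras were each off by about 2–3 mm around the recess rim and lip, so I judged the plate's position there relative to those edges. The plate also hung about 3 mm lower in the grip than I first assumed, so it touched the recess floor early with a light contact of about 3 N.

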